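Grinder off, then put the handle spacers away in their flip-cap tubes

ROBOT

A 6-joint arm with a two-finger parallel gripper is mounted at the origin on the work surface. World frame = base frame: x ahead of the robot, y to its left, z up, the work surface at z = 0. Lengths are in mm, angles in rad, forces in N, time in s.
With the tool pointing down it reaches from about 400 to 925 mm from the base axis. Payload 12.5 kg.
Tool frame: the origin (TCP) lies midway between the tips of the shut fingers; the grasp point (between the pads) lies 19 mm behind it; z points along the fingers, y is the line along which they close (so a half turn about z gives the same grasp; the last joint's range is limited). The gripper opens to 95 mm and grips with 3 to 60 N. Pads are 20 mm wide; open, the fingers measure 119 mm over their backs; the gripper's body (75 mm by 180 mm) begins 59 mm behind the grasp point.
Start: joints at [1.203, 0.491, 1.559, -0, 1.092, -0.106], TCP at [161.744, 603.726, 214.661] pointing down, gripper open.
Joint ranges: [-3.1, 3.1], [-0.84, 2.19], [0.05, 2.79], [-1.13, 4.28], [0.06, 2.93], [-2.69, 2.69]. Speed limits (rad/s): [2.22, 2.22, 2.79, 3.14, 3.14, 3.14].

INTERFACE

Orientations are given as [roll, pitch, yaw] about the fixed x, y, z axes, in that order (R = Rz(yaw) Ry(pitch) Rx(roll)).
In Python, from cell import env gives the robot as it stands.
- The arm moves only by the tool carry_out, never from a script. Its argument "series" is a list of rows, each a list of 4 numbers: the shift along the world's x, y, z normalised to -1 to 1, where 1 is 5 cm, then the turn about the world's z normalised to -1 to 1, where 1 is 6 degrees. In form: [[x, y, z, turn], ...]. A call has exactly 5 rows; each row shifts and turns the commanded pose from where the row before left it; what a row does not reach is not made up. A row lasts 1/10 s, in which the tool goes at most 50 mm and 8.59 degrees, less where a joint would pass 70% of its speed; a pose out of reach is approached as far as the arm can. A call with a number of a shift or a turn outside -1 to 1 is refused whole. A call with a gripper value outside its range is refused whole. "fingers" is the closure, from -1 (fully open) to 1 (shut), set as the call begins (left out, the last holds). The fingers move at their own pace and stop on an object; the grip force is fixed at half the most. Time passes only in rows, so rows that do not move let the fingers close, or fill a call up. It gives the time, the measured TCP pose, the force, the opening and the grip force at its end, in the units of the state.
- env.state(): the state, without advancing time (a new reading comes with each control period).
- env.read_camera(name): name is "scene" or "top"; returns the picture (384x512x3 uint8, red, green, blue); there is no depth.
- env.calibration(name): a dict with "K" (3x3 intrinsics, pixels), "dist" ([k1, k2, p1, p2, k3] as OpenCV has them; the pictures are not rectified), "pose" (4x4, takes a point from camera to world coordinates). Camera axes: x right, y down, z forward; pixel columns grow to the right and rows downward; lengths in mm; the calibration is good to about 2 mm. A picture is of the moment at which its call begins. calibration takes no time and is no camera call.
- env.job_done(): hands the job in; it is judged then, once.
Trained networks look in the newest picture that a camera, given by its name, has taken for a name from the list of things; names that differ only in an ending like _2 or _b are one class to them, and where a whole thing is asked for, a point or a joint stands for the part that bears it (a point fixed in the world has none). Each returns a list of dicts, best first, with "conf" (0 to 1); they miss things now and then, are a little off and sometimes report something else, mostly with a low value. They report only what shows in the picture. A call takes as long as a camera call. They do not tell look-alikes from the thing itself.
- env.look_for(camera, label): "position" ([row, column] as shares, 0 to 1, of the picture: columns of its width, rows of its height, amid what is visible of it).
The state is a dict: "t": time; "joints": joint angles; "qvel": joint speeds; "tau": joint torques, N m; "eef_pos": TCP position; "tcp_rot": TCP orientation; "ft_force": force on the tool from outside, world axes, zero at the start; "moment": the same for the moment, N m; "opening": opening from 0.0 (shut) to 1.0 (fully open); "grip_force": force on a finger pad.
Only numpy, scipy, OpenCV 4.12 (cv2) and the standard library are available. Lean on these libraries where they do the work, as an engineer would, in place of code of your own. Each camera call takes 0.05 s, during which the arm holds its last target. There are 200 camera calls.

TASK

First switch the belt grinder off by turning the dial on its control box to the red OFF mark; no cap may be opened before that. Then put every coloured handle spacer lying on the bench into the tube whose cap has the same colour: flick the cap open, drop the spacer in and press the cap fully shut. Finish with the dial still at OFF and all four caps shut, and leave the oil bottle, the wax tin and the steel block where they stand.

Things in the scene. Friction and masses are not known exactly. Their poses are not given: they have to be found in the camera images.
- control_box: grey control box of the belt grinder, 100 x 100 x 50 mm, fixed to the bench; origin at the centre of its underside, z up, -x is its front. On its top is the black selector dial. Its yaw changes from start to start
- dial (a joint): angle (rad) of the dial about an upright axis through the middle of the box; grows clockwise seen from above, -1.25 to 1.25. Marked positions -1.2, -0.6, 0, 0.6, 1.2; 0 is OFF, the red stripe at the middle of the box's front (-x) side, the others have white stripes. It is stiff (0.08 N m to turn) and stays where it is left. Starts between 0.5 and 1.25
- dial_grip (a point): point on the dial's axis, 84 mm above the bench. The grip bar is 44 mm long, 14 mm thick, from 62 to 92 mm above the bench, over a disc of radius 24 mm; the white-lined end of the bar is the pointer. At dial value q it points along the box's -x direction turned clockwise by q (bar along the box's x axis at q = 0)
- tube_red: clear tube with the red cap, outside diameter 44 mm, bore 38 mm, 85 mm tall, fixed in the rack; origin at the centre of its underside (10 mm above the bench), z up; rim 95 mm above the bench. The cap hinges along the tube's y axis, 24 mm from the tube's axis on its -x side, at rim height; the thumb tab is on the +x side. Four tubes in a row along their common y axis, 80 mm apart, in any order
- cap_red (a joint): opening angle (rad) of the red cap: 0 shut, 1.75 fully open (just past upright, leaning to the tube's -x side). The cap is 45 mm across, 6 mm thick. Its stiff hinge (0.08 N m, about 1.5 N at the tab) keeps it at any angle where it is left, so it must be lifted right open and pressed right down until it sits flush on the rim
- tab_red (a point): middle of the red cap's thumb tab, 55 mm from the hinge line (shut: 31 mm from the tube's axis, 6.5 mm above the rim). The tab is 12 mm wide along the tube's y axis, 12 mm thick, and sticks out past the cap's edge, 46 to 66 mm from the hinge line. Pinched from above by its two sides, it can turn between the fingertips as the cap swings
- spacer_red: loose red anodised aluminium handle spacer, a 24 x 14 x 14 mm bar of about 15 g lying flat on the bench (24 mm along its x axis); origin at the centre of its underside, z up. May be absent
- tube_blue: clear tube with the blue cap, outside diameter 44 mm, bore 38 mm, 85 mm tall, fixed in the rack; origin at the centre of its underside (10 mm above the bench), z up; rim 95 mm above the bench. The cap hinges along the tube's y axis, 24 mm from the tube's axis on its -x side, at rim height; the thumb tab is on the +x side. Four tubes in a row along their common y axis, 80 mm apart, in any order
- cap_blue (a joint): opening angle (rad) of the blue cap: 0 shut, 1.75 fully open (just past upright, leaning to the tube's -x side). The cap is 45 mm across, 6 mm thick. Its stiff hinge (0.08 N m, about 1.5 N at the tab) keeps it at any angle where it is left, so it must be lifted right open and pressed right down until it sits flush on the rim
- tab_blue (a point): middle of the blue cap's thumb tab, 55 mm from the hinge line (shut: 31 mm from the tube's axis, 6.5 mm above the rim). The tab is 12 mm wide along the tube's y axis, 12 mm thick, and sticks out past the cap's edge, 46 to 66 mm from the hinge line. Pinched from above by its two sides, it can turn between the fingertips as the cap swings
- spacer_blue: loose blue anodised aluminium handle spacer, a 24 x 14 x 14 mm bar of about 15 g lying flat on the bench (24 mm along its x axis); origin at the centre of its underside, z up. May be absent
- tube_yellow: clear tube with the yellow cap, outside diameter 44 mm, bore 38 mm, 85 mm tall, fixed in the rack; origin at the centre of its underside (10 mm above the bench), z up; rim 95 mm above the bench. The cap hinges along the tube's y axis, 24 mm from the tube's axis on its -x side, at rim height; the thumb tab is on the +x side. Four tubes in a row along their common y axis, 80 mm apart, in any order
- cap_yellow (a joint): opening angle (rad) of the yellow cap: 0 shut, 1.75 fully open (just past upright, leaning to the tube's -x side). The cap is 45 mm across, 6 mm thick. Its stiff hinge (0.08 N m, about 1.5 N at the tab) keeps it at any angle where it is left, so it must be lifted right open and pressed right down until it sits flush on the rim
- tab_yellow (a point): middle of the yellow cap's thumb tab, 55 mm from the hinge line (shut: 31 mm from the tube's axis, 6.5 mm above the rim). The tab is 12 mm wide along the tube's y axis, 12 mm thick, and sticks out past the cap's edge, 46 to 66 mm from the hinge line. Pinched from above by its two sides, it can turn between the fingertips as the cap swings
- spacer_yellow: loose yellow anodised aluminium handle spacer, a 24 x 14 x 14 mm bar of about 15 g lying flat on the bench (24 mm along its x axis); origin at the centre of its underside, z up. May be absent
- tube_green: clear tube with the green cap, outside diameter 44 mm, bore 38 mm, 85 mm tall, fixed in the rack; origin at the centre of its underside (10 mm above the bench), z up; rim 95 mm above the bench. The cap hinges along the tube's y axis, 24 mm from the tube's axis on its -x side, at rim height; the thumb tab is on the +x side. Four tubes in a row along their common y axis, 80 mm apart, in any order
- cap_green (a joint): opening angle (rad) of the green cap: 0 shut, 1.75 fully open (just past upright, leaning to the tube's -x side). The cap is 45 mm across, 6 mm thick. Its stiff hinge (0.08 N m, about 1.5 N at the tab) keeps it at any angle where it is left, so it must be lifted right open and pressed right down until it sits flush on the rim
- tab_green (a point): middle of the green cap's thumb tab, 55 mm from the hinge line (shut: 31 mm from the tube's axis, 6.5 mm above the rim). The tab is 12 mm wide along the tube's y axis, 12 mm thick, and sticks out past the cap's edge, 46 to 66 mm from the hinge line. Pinched from above by its two sides, it can turn between the fingertips as the cap swings
- spacer_green: loose green anodised aluminium handle spacer, a 24 x 14 x 14 mm bar of about 15 g lying flat on the bench (24 mm along its x axis); origin at the centre of its underside, z up. May be absent
- oil: amber oil bottle, radius 28 mm, 150 mm tall, origin at the centre of its underside; bystander
- wax: round brass-coloured wax tin, radius 36 mm, 45 mm tall, origin at the centre of its underside; bystander
- gauge_block: steel block 60 x 50 x 40 mm, 0.9 kg, origin at the centre of its underside; bystander
Things that resemble listed ones, but are neither listed nor needed, are in the scene too. There is more than one size of the control_box; the job needs the larger.

How it is judged:
By the outcome, as a careful person would: the job done as asked, in the order asked, and still so for the second after the job is handed in, with the robot touching nothing.
Of spacer_red, spacer_blue, spacer_yellow, spacer_green only 3 to 4 are there at a start; the rules pass over those that are not, and their reading is None.
At some moment in a run one of spacer_red, spacer_blue, spacer_yellow, spacer_green may be knocked a few centimetres aside while the robot is not near it.
Once in a run the grip may slacken for a moment while it holds something.
It also fails if it takes over 210 s, if anything falls off the work surface, if the arm or the gripper's body presses on something with over 40 N, if the wrist force passes 120 N, or if a joint passes its speed limit or range.

## Working session

There is one attempt and no reset: what is moved stays moved. The work goes in short steps, Python scripts to look and compute and a tool call to move; the robot and the scene stay as the last step left them, time stands still between calls to the robot, and variables do not carry over. Pictures are saved under pics/ and viewed, at most 14 in all, crops included, and the job is handed in when it is done.

Besides the shell and the picture viewer there is one more tool, called in YAML: its name, and indented under it one key for each argument. carry_out: Moves the arm, as the interface text tells. Its arguments: {"type":"object","properties":{"series":{"type":"array","items":{"type":"array","items":{"type":"number","minimum":-1,"maximum":1}}},"fingers":{"type":"number"}},"required":["series"]}

```bash
mkdir -p pics; ls
cat > h.py <<'E'
import numpy as np, cv2
from cell import env
def snap(cam,name=None):
    im=env.read_camera(cam)
    if name: cv2.imwrite(f'pics/{name}.png',im[:,:,::-1])
    return im
def toworld(cam,uv,z):
    c=env.calibration(cam);T=np.array(c['pose'])
    p=cv2.undistortPoints(np.array([[uv]],float),np.array(c['K']),np.array(c['dist']))[0,0]
    d=T[:3,:3]@np.array([p[0],p[1],1.]);o=T[:3,3]
    return o+d*(z-o[2])/d[2]
def topix(cam,P):
    c=env.calibration(cam);M=np.linalg.inv(np.array(c['pose']))
    return cv2.projectPoints(np.array(P,float).reshape(-1,1,3),cv2.Rodrigues(M[:3,:3])[0],M[:3,3],np.array(c['K']),np.array(c['dist']))[0][:,0]
def look(cam,l,z):
    r=[]
    for d in env.look_for(cam,l):
        u=(d['position'][1]*512,d['position'][0]*384)
        r.append((round(d['conf'],2),np.round(u,0).tolist(),np.round(toworld(cam,u,z)[:2],0).tolist()))
    return r
E
python3 - <<'E'
from h import *
for c in('top','scene'):
    snap(c,c+'0'); print(np.round(env.calibration(c)['pose'],2).tolist(),np.round(env.calibration(c)['K'],1).tolist())
for c in('top','scene'):
  for l,z in [('control_box',50),('dial',92)]+[(f'tab_{k}',101) for k in('red','blue','yellow','green')]+[(f'spacer_{k}',7) for k in('red','blue','yellow','green')]:
    print(c,l,look(c,l,z))
E
```

```text
pics
[[-0.01, -0.99, 0.14, 351.06], [-1.0, 0.01, -0.01, -59.61], [0.01, -0.14, -0.99, 1454.89], [0.0, 0.0, 0.0, 1.0]] [[472.4, 0.0, 258.8], [0.0, 472.4, 187.5], [0.0, 0.0, 1.0]]
[[0.23, 0.53, -0.82, 1766.17], [0.97, -0.13, 0.2, -345.16], [0.0, -0.84, -0.54, 914.57], [0.0, 0.0, 0.0, 1.0]] [[427.7, 0.0, 252.6], [0.0, 427.7, 186.9], [0.0, 0.0, 1.0]]
top control_box [(0.9, [412.0, 197.0], [520.0, -529.0]), (0.83, [341.0, 213.0], [473.0, -316.0])]
top dial [(0.66, [415.0, 197.0], [515.0, -525.0]), (0.5, [343.0, 212.0], [473.0, -315.0])]
top tab_red [(0.64, [244.0, 158.0], [633.0, -31.0])]
top tab_blue [(0.49, [268.0, 152.0], [651.0, -101.0]), (0.24, [341.0, 213.0], [469.0, -308.0])]
top tab_yellow [(0.64, [217.0, 162.0], [622.0, 47.0])]
top tab_green [(0.71, [187.0, 163.0], [622.0, 136.0])]
top spacer_red [(0.48, [202.0, 225.0], [446.0, 102.0])]
top spacer_blue [(0.71, [322.0, 164.0], [633.0, -270.0]), (0.6, [173.0, 220.0], [462.0, 189.0])]
top spacer_yellow []
top spacer_green []
scene control_box [(0.63, [118.0, 222.0], [569.0, -514.0]), (0.57, [174.0, 203.0], [501.0, -323.0]), (0.17, [172.0, 194.0], [446.0, -326.0])]
scene dial [(0.73, [175.0, 193.0], [506.0, -317.0])]
scene tab_red []
scene tab_blue []
scene tab_yellow [(0.43, [288.0, 196.0], [625.0, 55.0])]
scene tab_green []
scene spacer_red [(0.19, [265.0, 207.0], [541.0, -1.0])]
scene spacer_blue [(0.38, [286.0, 196.0], [490.0, 93.0])]
scene spacer_yellow [(0.66, [355.0, 203.0], [594.0, 329.0])]
scene spacer_green [(0.73, [246.0, 209.0], [537.0, -74.0])]
```

Run:
```python
import cv2
t=cv2.imread('pics/top0.png')
cv2.imwrite('pics/top0c.png',cv2.resize(t[110:270,140:460],None,fx=2.5,fy=2.5,interpolation=cv2.INTER_CUBIC))
t=cv2.imread('pics/scene0.png')
cv2.imwrite('pics/scene0c.png',cv2.resize(t[120:320,70:400],None,fx=2.4,fy=2.4,interpolation=cv2.INTER_CUBIC))
```

```text
(no output)
```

View pics/top0c.png

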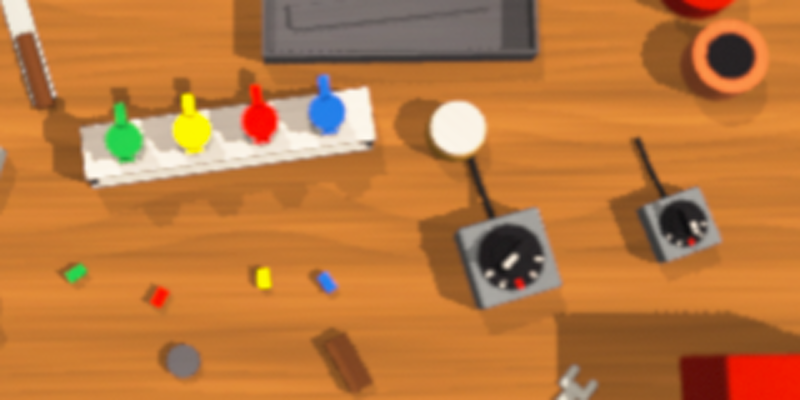

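View pics/scene0c.png

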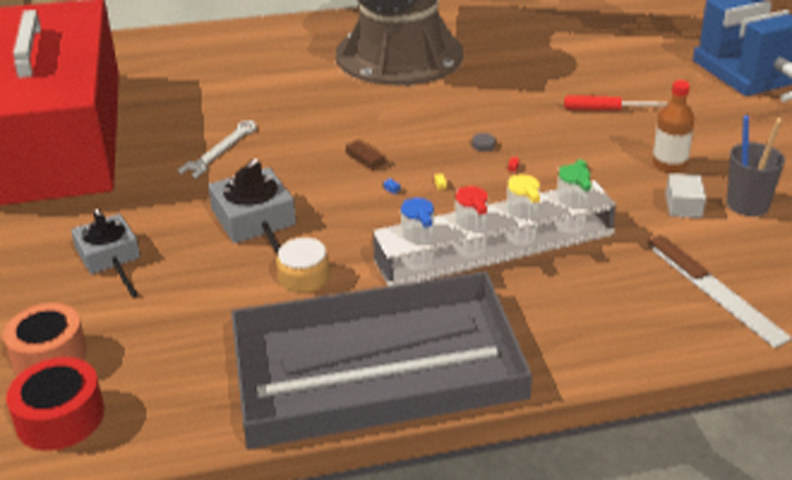

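View pics/top0.png

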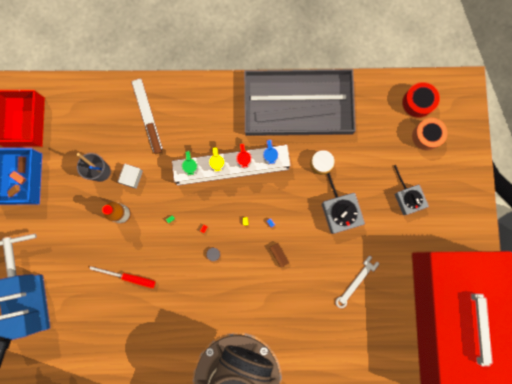

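Top view: the rack's caps run green, yellow, red, blue from left to right, at about (190,163), (217,160), (244,157) and (271,154), with the tabs pointing up (+x). All four spacers are in front of it: green (170,219), red (204,229), yellow (245,221), blue (270,223). The larger control box is at (343,212); the small one at (412,198) is the decoy. Next I'll measure precisely.

```bash
cat >> h.py <<'E'
from scipy.optimize import least_squares
RNG={'red':[(0,8),(172,180)],'green':[(50,75)],'blue':[(100,120)],'yellow':[(24,34)]}
def mask(im,k,smin=150):
    h=cv2.cvtColor(im,cv2.COLOR_RGB2HSV);m=np.zeros(h.shape[:2],bool)
    for a,b in RNG[k]: m|=(h[...,0]>=a)&(h[...,0]<=b)
    return (m&(h[...,1]>smin)&(h[...,2]>70)).astype(np.uint8)
def blobs(cam,im,k,z,amin=6):
    n,l,s,c=cv2.connectedComponentsWithStats(mask(im,k))
    out=[]
    for i in range(1,n):
        if s[i,4]<amin: continue
        w=toworld(cam,c[i],z)
        if not(380<w[0]<720 and -450<w[1]<260): continue
        ys,xs=np.where(l==i);W=np.array([toworld(cam,(x,y),z)[:2] for x,y in zip(xs,ys)])
        ev,V=np.linalg.eigh(np.cov(W.T));a=np.arctan2(V[1,1],V[0,1])
        out.append((int(s[i,4]),np.round(c[i],1).tolist(),np.round(w[:2],1).tolist(),round(float(np.degrees(a)),1),np.round(np.sqrt(ev),1).tolist()))
    return out
E
python3 - <<'E'
from h import *
t=cv2.imread('pics/top0.png')[:,:,::-1].copy(); s=cv2.imread('pics/scene0.png')[:,:,::-1].copy()
for k in RNG:
    print(k,'caps z101',blobs('top',t,k,101,40)); print('  spc z14',[b for b in blobs('top',t,k,12) if b[0]<60])
    print('  scene caps',blobs('scene',s,k,101,40)); print('  spc',[b for b in blobs('scene',s,k,9) if b[0]<60])
st=env.state();print(st['tcp_rot'],st['eef_pos'],st['opening'])
a=cv2.resize(t[185:240,315:370],None,fx=7,fy=7,interpolation=cv2.INTER_CUBIC)
b=cv2.resize(s[170:225,145:200],None,fx=7,fy=7,interpolation=cv2.INTER_CUBIC)
cv2.imwrite('pics/dial.png',np.hstack([a,b])[:,:,::-1])
E
```

```text
red caps z101 [(218, [243.2, 156.3], [639.2, -27.7], -172.8, [9.6, 16.8]), (43, [203.4, 228.5], [430.2, 87.5], 142.6, [4.4, 6.5])]
  spc z14 [(16, [347.2, 222.6], [448.2, -341.4], 62.8, [3.2, 3.9]), (43, [203.4, 228.5], [435.4, 97.2], 142.6, [4.7, 7.0])]
  scene caps [(150, [316.3, 162.3], [430.3, 229.4], 75.1, [14.2, 26.5]), (110, [266.6, 201.8], [642.4, -25.6], -178.0, [10.8, 16.8])]
  spc [(28, [283.3, 188.1], [440.5, 98.0], 156.9, [4.6, 13.8])]
green caps z101 [(179, [188.8, 164.1], [617.8, 130.6], -171.1, [8.6, 16.1])]
  spc z14 [(32, [170.0, 218.9], [465.8, 199.0], 128.5, [3.8, 6.4])]
  scene caps []
  spc []
blue caps z101 [(174, [270.2, 153.3], [647.3, -106.6], -174.4, [9.0, 15.0])]
  spc z14 [(22, [270.2, 222.5], [451.1, -106.3], -143.6, [2.9, 5.9])]
  scene caps [(92, [244.1, 207.3], [655.3, -105.3], -172.8, [9.7, 15.1])]
  spc [(17, [232.6, 197.1], [455.4, -105.8], -172.5, [4.7, 8.0])]
yellow caps z101 [(227, [216.0, 160.0], [629.2, 51.8], -171.1, [9.7, 17.7]), (42, [245.0, 220.9], [450.4, -31.4], -173.7, [4.2, 6.8])]
  spc z14 [(42, [245.0, 220.9], [456.9, -29.5], -173.7, [4.5, 7.2])]
  scene caps [(88, [287.9, 196.8], [630.4, 52.1], -178.8, [10.7, 14.0])]
  spc [(15, [253.1, 194.5], [456.8, -26.6], -178.8, [4.1, 8.3])]
[3.14151915e+00 2.12347514e-05 2.87976438e+00] [161.76729774 603.72508482 214.64994993] 0.9988104950172823
```

View pics/dial.png

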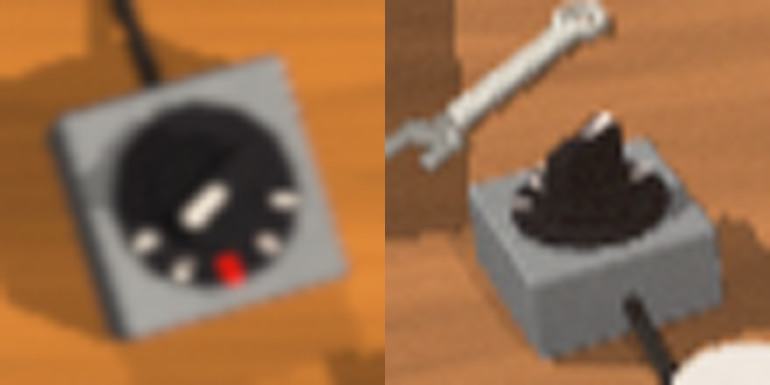

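Run:
```python
from h import *
p=lambda x,y:(315+(x-3)/7,185+(y-3)/7)
C=np.array([toworld('top',p(*q),50)[:2] for q in [(60,127),(283,60),(345,270),(130,333)]])
c=C.mean(0);print('corners',C.round(1).tolist(),'ctr',c.round(1),[np.linalg.norm(C[i]-C[i-1]).round(1) for i in range(4)])
f=(C[2]+C[3]-C[0]-C[1])/2; f2=(C[1]+C[2]-C[0]-C[3])/2  # -x dir of box, and -y..
print('front dir deg',np.degrees(np.arctan2(f[1],f[0])),'side',np.degrees(np.arctan2(f2[1],f2[0]))-90)
for z in(52,62):
  r=toworld('top',p(231,270),z)[:2]-c;print('red',z,np.linalg.norm(r),np.degrees(np.arctan2(r[1],r[0])))
a=toworld('top',p(220,188),92)[:2];b=toworld('top',p(187,222),92)[:2];d=b-a
print('white',(a-c).round(1),(b-c).round(1),np.degrees(np.arctan2(d[1],d[0])),np.degrees(np.arctan2(*(b-c)[::-1])))
# scene
p=lambda x,y:(145+(x-385-3)/7,170+(y-3)/7)
S=np.array([toworld('scene',p(*q),50)[:2] for q in [(470,186),(640,140),(716,232),(541,285)]])
print('scene',S.mean(0).round(1),S.round(1).tolist(),[np.linalg.norm(S[i]-S[i-1]).round(1) for i in range(4)])
print('scene white tip z92',toworld('scene',p(606,118),92).round(1))
t=cv2.imread('pics/top0.png')[:,:,::-1].copy(); s=cv2.imread('pics/scene0.png')[:,:,::-1].copy()
# caps+rack fit: silhouette match of cap discs+tabs
def sil(x,y,th,cam):
    R=np.array([[np.cos(th),-np.sin(th)],[np.sin(th),np.cos(th)]]);m=np.zeros((384*4,512*4),np.uint8)
    a=np.linspace(0,2*np.pi,60);disc=np.c_[22.5*np.cos(a),22.5*np.sin(a)]
    tab=np.array([[20,-6],[42,-6],[42,6],[20,6]])
    for sh,zs in((disc,(95,101)),(tab,(95.5,107.5))):
        P=np.vstack([np.c_[sh@R.T+[x,y],np.full(len(sh),z)] for z in zs])
        cv2.fillConvexPoly(m,cv2.convexHull(((topix(cam,P)+.5)*4).astype(np.int32)),255)
    return cv2.resize(m,(512,384),interpolation=cv2.INTER_AREA)/255.
def cost(v):
    e=0
    for i,k in enumerate(ks):
        x=v[0]-np.sin(v[2])*80*(1.5-i);y=v[1]+np.cos(v[2])*80*(1.5-i)
        e+=((cv2.GaussianBlur(sil(x,y,v[2],cam),(0,0),1)-M[k])**2).sum()
    return e
from scipy.optimize import minimize
ks=['green','yellow','red','blue']
for cam,im in(('top',t),('scene',s)):
    M={k:cv2.GaussianBlur(mask(im,k).astype(float),(0,0),1) for k in ks}
    if cam=='scene':M={k:cv2.GaussianBlur(mask(im,k,110).astype(float),(0,0),1) for k in ks}
    for k in ks: M[k][205 if cam=='top' else 240:]=0; M[k][:110]=0
    r=minimize(cost,[625,12,.1],method='Nelder-Mead',options=dict(initial_simplex=[[625,12,.1],[635,12,.1],[625,22,.1],[625,12,.2]],xatol=.1,fatol=.01))
    print(cam,r.x,r.fun)
    for i,k in enumerate(ks): print(k,r.x[0]-np.sin(r.x[2])*80*(1.5-i),r.x[1]+np.cos(r.x[2])*80*(1.5-i))
```

```text
corners [[505.7, -264.4], [533.5, -360.7], [443.4, -383.1], [417.8, -291.1]] ctr [ 475.1 -324.8] [np.float64(92.0), np.float64(100.3), np.float64(92.9), np.float64(95.5)]
front dir deg -164.58340382874513 side -164.16619478994699
red 52 32.77096155034122 -162.87845379912304
red 62 32.89084496661308 -166.48160755377862
white [-0.1  1.3] [-14.   15.5] 134.5039787420679 132.0535579859553
scene [ 481.5 -321.9] [[445.7, -381.1], [422.6, -291.9], [516.2, -263.0], [541.6, -351.7]] [np.float64(100.3), np.float64(92.1), np.float64(98.0), np.float64(92.3)]
scene white tip z92 [ 463.4 -309.3   92. ]Traceback (most recent call last):
  File "<stdin>", line 38, in <module>
    res = _minimize_neldermead(fun, x0, args, callback, bounds=bounds,
                               **options)
    fxcc = func(xcc)
    fx = function(np.copy(x), *(wrapper_args + args))
  File "<stdin>", line 30, in cost
  File "<stdin>", line 24, in sil
  File "h.py", line 13, in topix
    c=env.calibration(cam);M=np.linalg.inv(np.array(c['pose']))
ValueError: time passes only in moves, steps and waits
```

```bash
sed -i 's/env.calibration(cam)/cal(cam)/' h.py; sed -i 's/^def snap/_C={}\ndef cal(c):\n    if c not in _C:_C[c]=env.calibration(c)\n    return _C[c]\ndef snap/' h.py
python3 - <<'E'
from h import *
t=cv2.imread('pics/top0.png')[:,:,::-1].copy(); s=cv2.imread('pics/scene0.png')[:,:,::-1].copy()
def sil(x,y,th,cam):
    R=np.array([[np.cos(th),-np.sin(th)],[np.sin(th),np.cos(th)]]);m=np.zeros((384*4,512*4),np.uint8)
    a=np.linspace(0,2*np.pi,60);disc=np.c_[22.5*np.cos(a),22.5*np.sin(a)]
    tab=np.array([[20,-6],[42,-6],[42,6],[20,6]])
    for sh,zs in((disc,(95,101)),(tab,(95.5,107.5))):
        P=np.vstack([np.c_[sh@R.T+[x,y],np.full(len(sh),z)] for z in zs])
        cv2.fillConvexPoly(m,cv2.convexHull(((topix(cam,P)+.5)*4).astype(np.int32)),255)
    return cv2.resize(m,(512,384),interpolation=cv2.INTER_AREA)/255.
def cost(v):
    e=0
    for i,k in enumerate(ks):
        x=v[0]-np.sin(v[2])*80*(1.5-i);y=v[1]+np.cos(v[2])*80*(1.5-i)
        e+=((cv2.GaussianBlur(sil(x,y,v[2],cam),(0,0),1)-M[k])**2).sum()
    return e
from scipy.optimize import minimize
ks=['green','yellow','red','blue']
for cam,im in(('top',t),('scene',s)):
    M={k:cv2.GaussianBlur(mask(im,k,150 if cam=='top' else 110).astype(float),(0,0),1) for k in ks}
    for k in ks: M[k][205 if cam=='top' else 240:]=0; M[k][:110]=0
    r=minimize(cost,[625,12,.1],method='Nelder-Mead',options=dict(initial_simplex=[[625,12,.1],[635,12,.1],[625,22,.1],[625,12,.2]],xatol=.1,fatol=.01))
    print(cam,r.x.round(3),r.fun)
    for i,k in enumerate(ks): print(k,np.round([r.x[0]-np.sin(r.x[2])*80*(1.5-i),r.x[1]+np.cos(r.x[2])*80*(1.5-i)],1))
E
```

```text
top [6.28897e+02 1.15100e+01 1.23000e-01] 3361.1930663024277
green [614.2 130.6]
yellow [624.   51.2]
red [633.8 -28.2]
blue [ 643.6 -107.6]
scene [6.28686e+02 1.36650e+01 1.37000e-01] 11692.358720634333
green [612.4 132.5]
yellow [623.2  53.3]
red [634.1 -26. ]
blue [ 645.  -105.2]
```

carry_out:
  series:
    - [1,-1,0,-1]
    - [1,-1,0,-1]
    - [1,-1,0,-1]
    - [1,-1,0,-1]
    - [1,-1,0,-1]
  fingers: 0

```text
t: 1.6
eef_pos: [339.6, 425.5, 214.9]
tcp_rot: [3.141, -0.0, 2.352]
ft_force: [-0.4, 0.0, -0.8]
opening: 0.636
grip_force: 0.0
```

carry_out:
  series:
    - [1,-1,0,-1]
    - [0.2,-1,0,-1]
    - [0.2,-1,0,-1]
    - [0,-1,0,-1]
    - [0,-1,0,-1]

```text
t: 2.1
eef_pos: [393.3, 191.7, 214.7]
tcp_rot: [3.141, 0.0, 1.828]
ft_force: [1.4, 0.0, -0.6]
opening: 0.503
grip_force: 0.0
```

carry_out:
  series:
    - [0.5,-0.8,0,-1]
    - [0.5,-0.8,0,-1]
    - [0.5,-0.8,0,-1]
    - [0,-0.8,0,-1]
    - [0,-0.8,0,-1]

```text
t: 2.6
eef_pos: [468.7, -8.3, 214.6]
tcp_rot: [3.141, -0.0, 1.304]
ft_force: [-0.0, -0.1, 0.0]
opening: 0.499
grip_force: 0.0
```

carry_out:
  series:
    - [0,-0.8,0,-1]
    - [0,-0.8,0,-1]
    - [0,-0.8,0,-1]
    - [0,-0.8,0,-1]
    - [0,-0.8,0,-1]

```text
t: 3.1
eef_pos: [468.2, -208.2, 214.8]
tcp_rot: [3.141, -0.0, 0.781]
ft_force: [0.2, 0.9, -0.3]
opening: 0.5
grip_force: 0.0
```

carry_out:
  series:
    - [0,0,0,-1]
    - [0,0,0,-1]
    - [0,0,0,-1]
    - [0,0,0,-1]
    - [0,0,0,-1]

```text
t: 3.6
eef_pos: [468.5, -206.5, 214.7]
tcp_rot: [3.141, -0.0, 0.257]
ft_force: [-0.9, 0.0, 0.4]
opening: 0.505
grip_force: 0.0
```

carry_out:
  series:
    - [0,0,0,-1]
    - [0,0,0,-1]
    - [0,0,0,-1]
    - [0,0,0,-1]
    - [0,0,0,-1]

```text
t: 4.1
eef_pos: [468.5, -206.5, 214.7]
tcp_rot: [3.141, -0.0, -0.266]
ft_force: [0.5, 0.5, 0.5]
opening: 0.499
grip_force: 0.0
```

carry_out:
  series:
    - [0.1,-0.5,0,-1]
    - [0.1,-0.5,0,-1]
    - [0,-0.5,0,-1]
    - [0,-0.5,0,-1]
    - [0,-0.33,0,-1]

```text
t: 4.6
eef_pos: [478.5, -324.5, 214.6]
tcp_rot: [3.141, -0.0, -0.79]
ft_force: [0.7, 0.3, -0.3]
opening: 0.501
grip_force: 0.0
```

carry_out:
  series:
    - [0,0,-0.7,0]
    - [0,0,-0.7,0]
    - [0,0,-0.6,0]
    - [0,0,0,0]
    - [0,0,0,0]

```text
t: 5.1
eef_pos: [478.7, -323.1, 115.2]
tcp_rot: [3.141, 0.0, -0.785]
ft_force: [0.1, -0.6, 1.6]
opening: 0.497
grip_force: 0.0
```

Run:
```python
from h import *
t=snap('top');s=snap('scene')
a=cv2.resize(t[175:240,310:375],None,fx=6,fy=6,interpolation=cv2.INTER_CUBIC)
b=cv2.resize(s[160:225,140:205],None,fx=6,fy=6,interpolation=cv2.INTER_CUBIC)
cv2.imwrite('pics/d2.png',np.hstack([a,b])[:,:,::-1]);print(env.state()['eef_pos'])
```

```text
[ 479.17384559 -323.45849156  116.35257085]
```

View pics/d2.png

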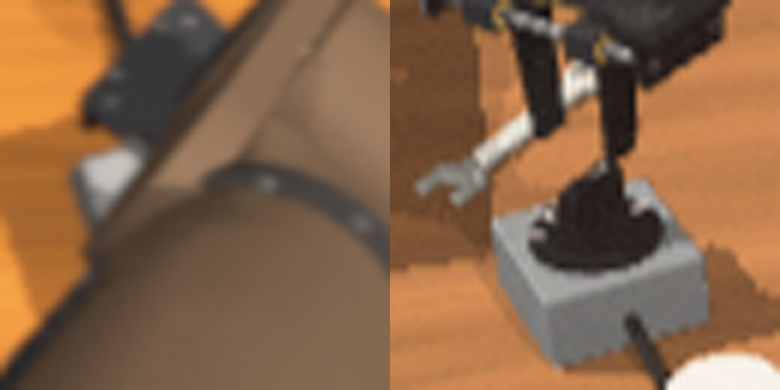

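The scene view shows the fingertips straddling the bar, with their midpoint within a few mm of it. I'll lower and grip.

carry_out:
  series:
    - [0,0,-0.3,0]
    - [0,0,-0.3,0]
    - [0,0,-0.2,0]
    - [0,0,-0.16,0]
    - [0,0,0,0]

```text
t: 5.7
eef_pos: [478.5, -322.9, 66.5]
tcp_rot: [3.141, 0.0, -0.785]
ft_force: [-0.2, 0.3, 0.3]
opening: 0.502
grip_force: 0.0
```

carry_out:
  series:
    - [0,0,0,0]
    - [0,0,0,0]
    - [0,0,0,0]
    - [0,0,0,0]
    - [0,0,0,0]
  fingers: 1

```text
t: 6.2
eef_pos: [478.0, -323.5, 66.9]
tcp_rot: [3.14, -0.0, -0.785]
ft_force: [-12.0, -9.7, 2.8]
opening: 0.143
grip_force: 30.0
```

carry_out:
  series:
    - [0,0,0,0]
    - [0,0,0,0]
    - [0,0,0,0]
    - [0,0,0,0]
    - [0,0,0,0]

```text
t: 6.7
eef_pos: [477.9, -323.6, 66.9]
tcp_rot: [3.14, -0.0, -0.785]
ft_force: [-5.1, -4.8, 2.3]
opening: 0.144
grip_force: 30.0
```

carry_out:
  series:
    - [0,0,0,1]
    - [0,0,0,1]
    - [0,0,0,1]
    - [0,0,0,1]
    - [0,0,0,1]

```text
t: 7.2
eef_pos: [478.0, -323.5, 66.9]
tcp_rot: [3.141, 0.0, -0.258]
ft_force: [-5.5, -3.8, 1.8]
opening: 0.149
grip_force: 30.0
```

carry_out:
  series:
    - [0,0,0,1]
    - [0,0,0,1]
    - [0,0,0,1]
    - [0,0,0,1]
    - [0,0,0,1]

```text
t: 7.7
eef_pos: [477.9, -323.3, 66.9]
tcp_rot: [3.141, 0.001, 0.266]
ft_force: [-4.3, -1.9, 3.2]
opening: 0.148
grip_force: 30.0
```

carry_out:
  series:
    - [0,0,0,0.1]
    - [0,0,0,0]
    - [0,0,0,0]
    - [0,0,0,0]
    - [0,0,0,0]

```text
t: 8.2
eef_pos: [477.9, -323.3, 66.9]
tcp_rot: [3.141, 0.001, 0.273]
ft_force: [-4.1, -3.0, 2.3]
opening: 0.142
grip_force: 30.0
```

carry_out:
  series:
    - [0,0,0,0]
    - [0,0,0,0]
    - [0,0,0,0]
    - [0,0,0,0]
    - [0,0,0.6,0]
  fingers: 0

```text
t: 8.7
eef_pos: [477.3, -321.9, 94.2]
tcp_rot: [-3.137, 0.003, 0.272]
ft_force: [-0.0, 0.5, -0.5]
opening: 0.48
grip_force: 0.0
```

carry_out:
  series:
    - [0,0,0.8,0]
    - [0,0,0.8,0]
    - [0,0.6,0.8,0]
    - [0,1,0,0]
    - [0,1,0,0]

```text
t: 9.2
eef_pos: [478.4, -192.0, 217.7]
tcp_rot: [3.14, -0.002, 0.271]
ft_force: [1.0, 0.1, -0.1]
opening: 0.501
grip_force: 0.0
```

carry_out:
  series:
    - [0,0.8,0,0]
    - [0,0.8,0,0]
    - [0,0,0,0]
    - [0,0,0,0]
    - [0,0,0,0]

```text
t: 9.7
eef_pos: [478.7, -113.7, 216.7]
tcp_rot: [3.141, -0.0, 0.272]
ft_force: [-0.6, -0.5, -0.9]
opening: 0.502
grip_force: 0.0
```

Run:
```python
from h import *
t=snap('top','top1');s=snap('scene')
a=cv2.resize(t[185:240,315:370],None,fx=7,fy=7,interpolation=cv2.INTER_CUBIC)
b=cv2.resize(s[170:225,145:200],None,fx=7,fy=7,interpolation=cv2.INTER_CUBIC)
cv2.imwrite('pics/d3.png',np.hstack([a,b])[:,:,::-1])
```

```text
(no output)
```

View pics/d3.png

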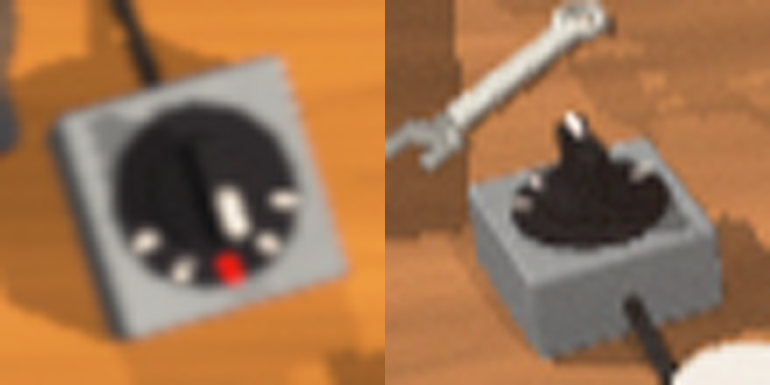

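Run:
```python
from h import *
t=cv2.imread('pics/top1.png')
g=t[185:240,315:370].min(2).astype(float)
sub=np.zeros_like(g);sub[25:36,27:37]=np.clip(g[25:36,27:37]-90,0,None)
ys,xs=np.mgrid[0:55,0:55];w=sub.sum();cx,cy=(xs*sub).sum()/w,(ys*sub).sum()/w
for c in([477.9,-323.3],):
    d=toworld('top',(315+cx,185+cy),92)[:2]-c;print(d,np.degrees(np.arctan2(d[1],d[0])))
P=[(x,y) for y,x in zip(*np.where(sub>0))];W=np.array([toworld('top',(315+x,185+y),92)[:2] for x,y in P]);ww=np.array([sub[y,x] for x,y in P])
ev,V=np.linalg.eigh(np.cov(W.T,aweights=ww));print(ev,np.degrees(np.arctan2(V[1,1],V[0,1])))
hsv=mask(t[:,:,::-1].copy(),'red');hsv[:215]=0;hsv[230:]=0;hsv[:,:335]=0;hsv[:,360:]=0
y,x=np.where(hsv);r=toworld('top',(x.mean(),y.mean()),61)[:2]-[477.9,-323.3];print('red',r,np.degrees(np.arctan2(r[1],r[0])))
for k in RNG:
    print(k,[b for b in blobs('top',t[:,:,::-1].copy(),k,12) if b[0]<80])
```

```text
[-13.28846388  -4.94773275] -159.57804392613806
[ 6.52584618 27.16467176] -162.83636560570176
red [-32.98455323  -8.53963651] -165.48493893761986
red [(16, [347.2, 222.6], [448.2, -341.4], 62.8, [3.2, 3.9]), (42, [203.4, 228.5], [435.5, 97.4], 149.3, [4.9, 6.5])]
green [(32, [170.0, 218.9], [465.8, 199.0], 128.5, [3.8, 6.4])]
blue []
yellow []
```

The dial pointer now lines up with the red OFF stripe to within about 2° (white line at crop (230,212), red stripe at (231,270)). Next is the blue cap.

carry_out:
  series:
    - [0.8,0.05,0,-0.7]
    - [0.8,0.05,0,-0.7]
    - [0.8,0.05,0,0]
    - [0.8,0.05,0,0]
    - [0.78,0.03,0,0]
  fingers: 0.2

```text
t: 10.3
eef_pos: [679.0, -102.5, 216.2]
tcp_rot: [3.142, 0.0, 0.124]
ft_force: [-0.0, 0.1, 0.3]
opening: 0.4
grip_force: 0.0
```

carry_out:
  series:
    - [0,0,-0.6,0]
    - [0,0,-0.6,0]
    - [0,0,-0.5,0]
    - [0,0,0,0]
    - [0,0,0,0]

```text
t: 10.8
eef_pos: [677.7, -102.4, 131.9]
tcp_rot: [3.142, 0.0, 0.125]
ft_force: [-0.1, -0.3, 0.5]
opening: 0.398
grip_force: 0.0
```

Run:
```python
from h import *
t=snap('top');s=snap('scene')
a=cv2.resize(t[125:190,230:295],None,fx=6,fy=6,interpolation=cv2.INTER_CUBIC)
b=cv2.resize(s[170:235,215:280],None,fx=6,fy=6,interpolation=cv2.INTER_CUBIC)
cv2.imwrite('pics/c1.png',np.hstack([a,b])[:,:,::-1]);st=env.state();print(st['eef_pos'],st['tcp_rot'])
```

```text
[ 678.15876121 -102.11536962  133.26825672] [ 3.14067603e+00 -2.06623143e-03  1.25095269e-01]
```

View pics/c1.png

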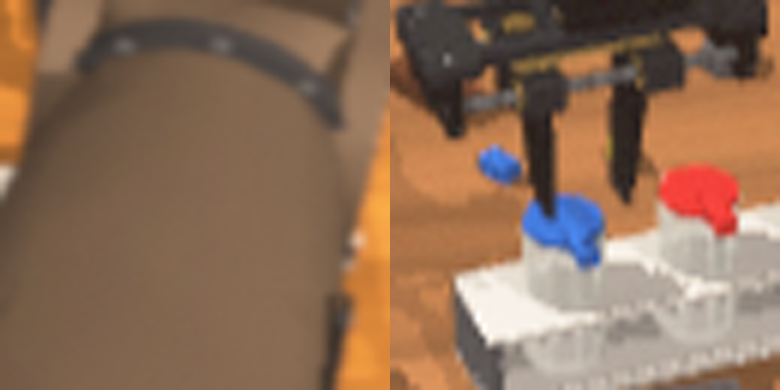

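Run:
```python
from h import *
u=np.array([.992,.127,0])
for n,p in(('tabmid',np.array([644,-106.5,0])+31*u+[0,0,101.5]),('tabend top',np.array([644,-106.5,0])+42*u+[0,0,107.5]),('capctr',np.array([644,-106.5,101.])),('tcp',[678.1,-102.1,133.3])):
    q=topix('scene',p)[0];print(n,((q-[215,170])*6+3+[390,0]).round(0))
```

```text
tabmid [580. 246.]
tabend top [587. 248.]
capctr [561. 215.]
tcp [582. 201.]
```

The picture agrees with the model: the tab is at about (587,250) in the crop, and tab and fingers show the same small offset. I'll pinch it and swing it open.

carry_out:
  series:
    - [0,0,-0.3,0]
    - [0,0,-0.3,0]
    - [0,0,-0.15,0]
    - [0,0,0,0]
    - [0,0,0,0]

```text
t: 11.4
eef_pos: [677.5, -101.4, 94.0]
tcp_rot: [-3.142, 0.0, 0.126]
ft_force: [-0.1, 0.4, 0.5]
opening: 0.399
grip_force: 0.0
```

carry_out:
  series:
    - [0,0,0,0]
    - [0,0,0,0]
    - [0,0,0,0]
    - [0,0,0,0]
    - [0,0,0,0]
  fingers: 1

```text
t: 11.9
eef_pos: [678.8, -102.1, 94.8]
tcp_rot: [3.14, -0.003, 0.126]
ft_force: [6.1, -3.9, -0.7]
opening: 0.125
grip_force: 37.1
```

carry_out:
  series:
    - [-0.02,0,0.1,0]
    - [-0.03,0,0.1,0]
    - [-0.03,0,0.1,0]
    - [0,0,0,0]
    - [0,0,0,0]

```text
t: 12.4
eef_pos: [675.3, -102.5, 110.2]
tcp_rot: [3.139, -0.005, 0.126]
ft_force: [6.7, -4.5, -0.5]
opening: 0.127
grip_force: 34.1
```

carry_out:
  series:
    - [-0.17,-0.02,0.28,0]
    - [-0.25,-0.03,0.22,0]
    - [-0.3,-0.04,0.13,0]
    - [-0.27,-0.04,0.04,0]
    - [-0.22,-0.03,-0.02,0]

```text
t: 12.9
eef_pos: [614.1, -110.5, 142.4]
tcp_rot: [3.139, -0.005, 0.125]
ft_force: [25.3, -0.5, -2.5]
opening: 0.125
grip_force: 30.0
```

carry_out:
  series:
    - [-0.15,-0.02,-0.04,0]
    - [0,0,0,0]
    - [0,0,0,0]
    - [0,0,0,0]
    - [0,0,0,0]

```text
t: 13.4
eef_pos: [607.6, -111.4, 141.6]
tcp_rot: [3.139, -0.006, 0.126]
ft_force: [5.2, -2.4, 8.3]
opening: 0.124
grip_force: 30.0
```

carry_out:
  series:
    - [0,0,0,0]
    - [0,0,0,0]
    - [0,0,0.3,0]
    - [0,0,0.7,0]
    - [0,0,0.8,0]
  fingers: 0.2

```text
t: 13.9
eef_pos: [604.7, -110.1, 229.5]
tcp_rot: [-3.14, 0.003, 0.126]
ft_force: [0.9, -0.2, 0.6]
opening: 0.393
grip_force: 0.0
```

carry_out:
  series:
    - [-1,0,0,0]
    - [-1,0,0,0]
    - [-1,0,0,0]
    - [0,0,0,0]
    - [0,0,0,0]

```text
t: 14.4
eef_pos: [455.1, -110.5, 230.2]
tcp_rot: [3.141, -0.001, 0.125]
ft_force: [1.0, -0.2, -0.9]
opening: 0.4
grip_force: 0.0
```

Run:
```python
from h import *
t=snap('top','top2');s=snap('scene','scene2')
a=cv2.resize(t[135:235,240:305],None,fx=5,fy=5,interpolation=cv2.INTER_CUBIC)
b=cv2.resize(s[150:250,215:300],None,fx=5,fy=5,interpolation=cv2.INTER_CUBIC)
cv2.imwrite('pics/c2.png',np.hstack([a,b])[:,:,::-1]);st=env.state();print(st['eef_pos'],st['tcp_rot'])
```

```text
[ 456.36859177 -110.64768135  229.81161912] [ 3.14122409e+00 -6.53552474e-04  1.25667827e-01]
```

View pics/c2.png

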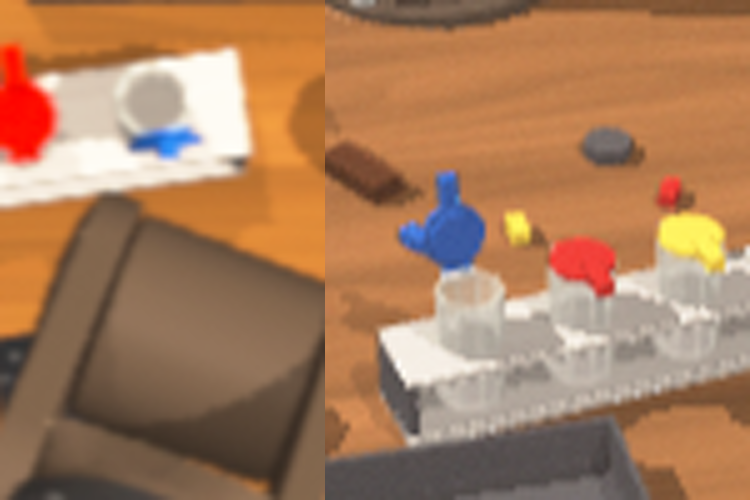

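The blue cap stands fully open (scene crop (450,220)) and the open rim ring is visible at top crop (152,102). Now I'll fit the spacer poses.

```bash
cat >> h.py <<'E'
from scipy.optimize import minimize
def ssil(v,cam,sh):
    x,y,th=v;R=np.array([[np.cos(th),-np.sin(th)],[np.sin(th),np.cos(th)]])
    q=np.array([[12,7],[-12,7],[-12,-7],[12,-7]])@R.T+[x,y]
    P=np.vstack([np.c_[q,np.full(4,z)] for z in(0,14)])
    m=np.zeros((60*8,60*8),np.uint8);cv2.fillConvexPoly(m,cv2.convexHull(((topix(cam,P)-sh+.5)*8).astype(np.int32)),255)
    return cv2.resize(m,(60,60),interpolation=cv2.INTER_AREA)/255.
def fitsp(ims,k,x0,y0):
    D={}
    for cam,im in ims.items():
        sh=np.round(topix(cam,[x0,y0,7])[0])-30;u,v=sh.astype(int)
        m=mask(im,k,130 if cam=='top' else 130)[v:v+60,u:u+60].copy()
        n,l,s,c=cv2.connectedComponentsWithStats(m)
        if n<2: continue
        i=min(range(1,n),key=lambda i:np.hypot(*(c[i]-30))-s[i,4]*.02)
        if np.hypot(*(c[i]-30))>14: continue
        D[cam]=(sh,cv2.GaussianBlur((l==i).astype(float),(0,0),.8))
    f=lambda p:sum(((cv2.GaussianBlur(ssil(p,cam,sh),(0,0),.8)-m)**2).sum() for cam,(sh,m) in D.items())
    b=min((minimize(f,[x0,y0,a],method='Nelder-Mead',options=dict(initial_simplex=[[x0,y0,a],[x0+6,y0,a],[x0,y0+6,a],[x0,y0,a+.4]],xatol=.1,fatol=.01)) for a in(0,.8,1.6,2.4)),key=lambda r:r.fun)
    return list(D),b.x[:2].round(1),round(float(np.degrees(b.x[2]))%180,1),round(b.fun,1)
E
python3 - <<'E'
from h import *
R=lambda n:cv2.imread(f'pics/{n}.png')[:,:,::-1].copy()
G={'blue':(453,-106),'yellow':(456,-28),'red':(437,97),'green':(466,199)}
for k,g in G.items():
    print(k,'0',fitsp({'top':R('top0'),'scene':R('scene0')},k,*g),'0top',fitsp({'top':R('top0')},k,*g),'now scene',fitsp({'scene':R('scene2')},k,*g))
print('ring',toworld('top',(270.2,155.2),95))
E
```

```text
blue 0 (['top', 'scene'], array([ 451.9, -105.7]), 19.3, np.float64(9.0)) 0top (['top'], array([ 451.2, -106.5]), 36.3, np.float64(4.0)) now scene (['scene'], array([458.9, -78.2]), 47.1, np.float64(76.9))
yellow 0 (['top', 'scene'], array([457.4, -28.3]), 171.0, np.float64(6.0)) 0top (['top'], array([457.2, -29.5]), 6.5, np.float64(0.4)) now scene (['scene'], array([453.1, -26.1]), 167.6, np.float64(3.1))
red 0 (['top', 'scene'], array([436. ,  98.2]), 150.1, np.float64(1.1)) 0top (['top'], array([435.6,  97.7]), 147.8, np.float64(0.2)) now scene (['scene'], array([437.6,  99.5]), 151.0, np.float64(0.2))
green 0 (['top', 'scene'], array([468.5, 198.3]), 127.1, np.float64(43.1)) 0top (['top'], array([466.2, 199.8]), 127.4, np.float64(2.6)) now scene (['scene'], array([485.7, 188.7]), 97.4, np.float64(20.3))
ring [ 642.92494733 -106.80857906   95.        ]
```

carry_out:
  series:
    - [-0.09,0.1,-0.8,0.96]
    - [0,0,-0.8,0.96]
    - [0,0,-0.8,0.96]
    - [0,0,-0.8,0.96]
    - [0,0,-0.4,0.96]
  fingers: 0

```text
t: 15.0
eef_pos: [450.9, -105.1, 46.4]
tcp_rot: [-3.139, 0.002, 0.633]
ft_force: [1.1, 0.3, -0.5]
opening: 0.502
grip_force: 0.0
```

carry_out:
  series:
    - [0,0,-0.4,0]
    - [0,0,-0.3,0]
    - [0,0,-0.2,0]
    - [0,0,0,0]
    - [0,0,0,0]

```text
t: 15.5
eef_pos: [451.4, -105.5, 4.6]
tcp_rot: [-3.142, 0.0, 0.629]
ft_force: [-0.1, 0.3, 0.8]
opening: 0.503
grip_force: 0.0
```

carry_out:
  series:
    - [0,0,0,0]
    - [0,0,0,0]
    - [0,0,0,0]
    - [0,0,0,0]
    - [0,0,0,0]
  fingers: 1

```text
t: 16.0
eef_pos: [451.1, -105.5, 4.9]
tcp_rot: [3.141, -0.0, 0.628]
ft_force: [-0.2, -0.4, 2.3]
opening: 0.145
grip_force: 30.0
```

carry_out:
  series:
    - [0,0,0.2,0]
    - [0,0,0.6,0]
    - [0,0,0.8,0]
    - [0,0,0.8,0]
    - [0,0,0.8,0]

```text
t: 16.5
eef_pos: [450.5, -105.3, 167.0]
tcp_rot: [3.141, -0.0, 0.628]
ft_force: [0.5, -0.0, -0.5]
opening: 0.143
grip_force: 30.0
```

carry_out:
  series:
    - [0,0,0.8,-0.96]
    - [0,0,0,-0.96]
    - [0,0,0,-0.96]
    - [0,0,0,-0.96]
    - [0,0,0,-0.96]

```text
t: 17.0
eef_pos: [450.6, -105.3, 205.5]
tcp_rot: [3.141, -0.0, 0.121]
ft_force: [-0.3, -0.4, 1.0]
opening: 0.143
grip_force: 30.0
```

carry_out:
  series:
    - [0.8,0,0,0]
    - [0.8,0,0,0]
    - [0.8,0,0,0]
    - [0.8,-0.03,0,0]
    - [0.68,0,0,0]

```text
t: 17.5
eef_pos: [646.4, -106.8, 205.3]
tcp_rot: [3.141, -0.0, 0.126]
ft_force: [0.0, 0.2, -1.1]
opening: 0.142
grip_force: 30.0
```

carry_out:
  series:
    - [0,0,-0.6,0]
    - [0,0,-0.6,0]
    - [0,0,-0.6,0]
    - [0,0,-0.26,0]
    - [0,0,0,0]

```text
t: 18.0
eef_pos: [644.2, -106.8, 100.6]
tcp_rot: [-3.141, 0.003, 0.126]
ft_force: [-0.0, -0.2, 0.0]
opening: 0.147
grip_force: 30.0
```

carry_out:
  series:
    - [0,0,0,0]
    - [0,0,0,0]
    - [0,0,0.2,0]
    - [0,0,0.8,0]
    - [0,0,0.8,0]
  fingers: 0.4

```text
t: 18.5
eef_pos: [644.8, -106.9, 193.8]
tcp_rot: [3.142, 0.0, 0.126]
ft_force: [0.3, 0.1, -0.2]
opening: 0.298
grip_force: 0.0
```

Run:
```python
from h import *
s=snap('scene','scene3')
cv2.imwrite('pics/c3.png',cv2.resize(s[150:250,200:330],None,fx=5,fy=5,interpolation=cv2.INTER_CUBIC)[:,:,::-1])
```

```text
(no output)
```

View pics/c3.png

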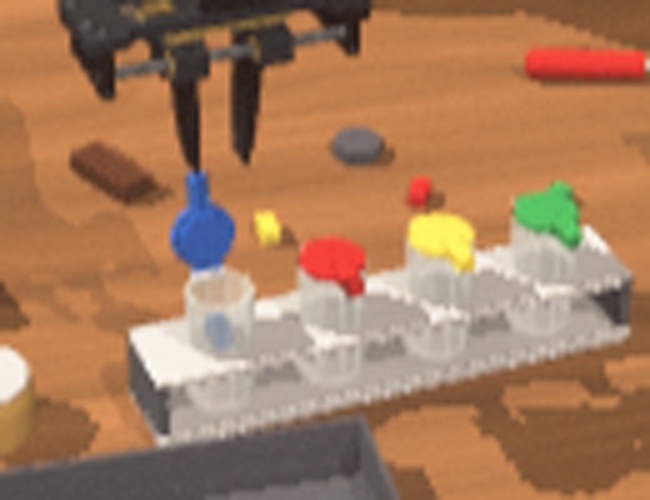

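Run:
```python
from h import *
s=snap('scene')
for z in(15,30,50,70): print(z,((topix('scene',[643.5,-106.7,z])[0]-[200,150])*5).round())
h=cv2.cvtColor(s,cv2.COLOR_RGB2HSV)[150+58:150+84,200+36:200+52]
m=(h[...,0]>95)&(h[...,0]<125)&(h[...,1]>60);y,x=np.where(m);print(len(x),(x.mean()+36)*5,(y.mean()+58)*5,y.min(),y.max())
```

```text
15 [216. 380.]
30 [215. 362.]
50 [215. 339.]
70 [215. 314.]<stdin>:5: RuntimeWarning: Mean of empty slice.
  ret = ret.dtype.type(ret / rcount)
Traceback (most recent call last):
ValueError: zero-size array to reduction operation minimum which has no identity
```

The spacer was mid-fall in that frame and has now dropped further into the tube. Closing the cap.

carry_out:
  series:
    - [-0.7,-0.09,0.2,0]
    - [-0.72,-0.09,0,0]
    - [0,0,-0.5,0]
    - [0,0,-0.5,0]
    - [0,0,-0.36,0]
  fingers: 1

```text
t: 19.1
eef_pos: [573.7, -116.0, 133.6]
tcp_rot: [3.141, -0.001, 0.125]
ft_force: [0.5, -0.1, -0.3]
opening: 0.009
grip_force: 0.0
```

carry_out:
  series:
    - [0.2,0.03,0,0]
    - [0.3,0.04,0,0]
    - [0.3,0.04,0,0]
    - [0.3,0.04,0,0]
    - [0.3,0.04,0,0]

```text
t: 19.6
eef_pos: [645.3, -106.3, 135.3]
tcp_rot: [3.141, -0.001, 0.126]
ft_force: [-2.1, 0.9, 0.4]
opening: 0.002
grip_force: 0.7
```

carry_out:
  series:
    - [0.15,0.02,0,0]
    - [0,0,-0.2,0]
    - [0,0,-0.2,0]
    - [0,0,-0.2,0]
    - [0,0,0,0]

```text
t: 20.1
eef_pos: [650.8, -105.5, 102.3]
tcp_rot: [-3.141, 0.002, 0.125]
ft_force: [-0.6, -0.6, 0.4]
opening: 0.004
grip_force: 0.0
```

carry_out:
  series:
    - [0,0,-0.06,0]
    - [0,0,-0.04,0]
    - [0,0,-0.04,0]
    - [0,0,0,0]
    - [0,0,0,0]

```text
t: 20.6
eef_pos: [651.2, -105.6, 101.2]
tcp_rot: [3.14, -0.002, 0.126]
ft_force: [-14.7, 2.4, 43.6]
opening: 0.002
grip_force: 21.7
```

carry_out:
  series:
    - [0,0,0.5,0]
    - [0,0,0.6,0]
    - [0.1,0.55,0,0]
    - [0.1,0.55,0,0]
    - [0.13,0.55,0,0]
  fingers: 0.2

```text
t: 21.1
eef_pos: [667.5, -22.3, 151.3]
tcp_rot: [-3.141, 0.001, 0.125]
ft_force: [-0.2, 0.2, -0.0]
opening: 0.363
grip_force: 0.0
```

carry_out:
  series:
    - [0,0,0,0]
    - [0,0,-0.4,0]
    - [0,0,-0.4,0]
    - [0,0,-0.25,0]
    - [0,0,0,0]

```text
t: 21.6
eef_pos: [666.9, -23.4, 97.1]
tcp_rot: [-3.141, 0.004, 0.125]
ft_force: [0.4, -0.4, -0.7]
opening: 0.401
grip_force: 0.0
```

carry_out:
  series:
    - [0.01,0,-0.04,0]
    - [0,0,0,0]
    - [0,0,0,0]
    - [0,0,0,0]
    - [0,0,0,0]
  fingers: 1

```text
t: 22.1
eef_pos: [668.8, -23.0, 97.8]
tcp_rot: [3.141, -0.001, 0.126]
ft_force: [1.0, 0.4, 2.2]
opening: 0.125
grip_force: 32.1
```

carry_out:
  series:
    - [0,0,0,0]
    - [-0.02,0,0.1,0]
    - [-0.03,0,0.1,0]
    - [-0.03,0,0.1,0]
    - [0,0,0,0]

```text
t: 22.6
eef_pos: [664.9, -23.3, 112.6]
tcp_rot: [3.141, -0.001, 0.126]
ft_force: [3.7, -3.1, -1.4]
opening: 0.121
grip_force: 31.4
```

carry_out:
  series:
    - [-0.17,-0.02,0.28,0]
    - [-0.25,-0.03,0.22,0]
    - [-0.3,-0.04,0.13,0]
    - [-0.27,-0.04,0.04,0]
    - [-0.22,-0.03,-0.02,0]

```text
t: 23.1
eef_pos: [604.7, -31.2, 145.8]
tcp_rot: [3.141, -0.004, 0.125]
ft_force: [5.3, -0.9, 2.8]
opening: 0.125
grip_force: 30.0
```

carry_out:
  series:
    - [-0.15,-0.02,-0.04,0]
    - [0,0,0,0]
    - [0,0,0,0]
    - [0,0,0,0]
    - [0,0,0,0]

```text
t: 23.6
eef_pos: [596.8, -32.2, 143.8]
tcp_rot: [3.141, -0.001, 0.126]
ft_force: [-0.2, -2.0, 10.1]
opening: 0.124
grip_force: 30.0
```

carry_out:
  series:
    - [0,0,0,0]
    - [0,0,0,0]
    - [0,0,0.3,0]
    - [0,0,0.7,0]
    - [0,0,0.8,0]
  fingers: 0.2

```text
t: 24.1
eef_pos: [595.6, -31.7, 232.4]
tcp_rot: [-3.14, 0.004, 0.126]
ft_force: [0.8, 0.1, 0.2]
opening: 0.396
grip_force: 0.0
```

carry_out:
  series:
    - [-0.6,-1,0,0]
    - [-0.6,-1,0,0]
    - [-0.6,-1,0,0]
    - [0,0,0,0]
    - [0,0,0,0]

```text
t: 24.6
eef_pos: [518.8, -161.2, 232.6]
tcp_rot: [-3.141, 0.0, 0.123]
ft_force: [0.5, -0.1, 0.3]
opening: 0.401
grip_force: 0.0
```

Run:
```python
from h import *
t=snap('top','top4');s=snap('scene','scene4')
for k,g in {'red':(436,98),'yellow':(456,-28),'green':(466,199)}.items():
    for c,i in(('top',t),('scene',s)): print(k,c,fitsp({c:i},k,*g))
a=cv2.resize(t[130:240,160:290],None,fx=3,fy=3,interpolation=cv2.INTER_CUBIC)
b=cv2.resize(s[150:260,200:330],None,fx=3,fy=3,interpolation=cv2.INTER_CUBIC)
cv2.imwrite('pics/c4.png',np.hstack([a,b])[:,:,::-1]);st=env.state();print(st['eef_pos'],st['tcp_rot'])
```

```text
red top (['top'], array([435.6,  97.8]), 146.5, np.float64(0.3))
red scene (['scene'], array([437.1,  99.3]), 153.3, np.float64(0.2))
yellow top (['top'], array([456.9, -29.9]), 8.7, np.float64(1.0))
yellow scene (['scene'], array([453.1, -26.1]), 167.6, np.float64(3.1))
green top (['top'], array([466.2, 199.8]), 127.4, np.float64(2.6))
green scene (['scene'], array([456.7, 209.5]), 156.4, np.float64(8.9))
[ 519.5679541  -159.91410878  232.4904581 ] [-3.14122398e+00  3.55898108e-04  1.26107681e-01]
```

View pics/c4.png

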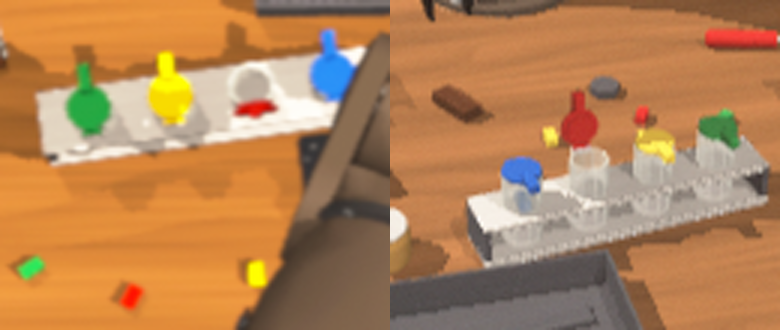

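Run:
```python
from h import *
print(env.state()['joints'],env.state()['eef_pos'])
```

```text
[-4.20170339e-01  3.56708568e-01  1.73583229e+00  1.50056166e-04
  1.04954743e+00  1.02444362e+00] [ 519.5679541  -159.91410878  232.4904581 ]
```

carry_out:
  series:
    - [-0.24,0.74,0,-0.93]
    - [-0.24,0.74,0,-0.93]
    - [-0.24,0.74,0,-0.93]
    - [-0.24,0.74,0,-0.93]
    - [-0.24,0.74,0,-0.93]
  fingers: 0

```text
t: 25.2
eef_pos: [458.8, 27.1, 232.6]
tcp_rot: [-3.142, 0.0, -0.363]
ft_force: [0.3, 0.2, 0.6]
opening: 0.5
grip_force: 0.0
```

carry_out:
  series:
    - [-0.24,0.74,0,-0.93]
    - [-0.24,0.74,0,-0.93]
    - [0,0,-0.8,0]
    - [0,0,-0.8,0]
    - [0,0,-0.8,0]

```text
t: 25.7
eef_pos: [435.2, 100.2, 111.6]
tcp_rot: [-3.141, -0.001, -0.553]
ft_force: [0.9, -0.1, -0.4]
opening: 0.499
grip_force: 0.0
```

carry_out:
  series:
    - [0,0,-0.6,0]
    - [0,0,-0.5,0]
    - [0,0,-0.5,0]
    - [0,0,0,0]
    - [0,0,0,0]

```text
t: 26.2
eef_pos: [435.2, 99.2, 32.8]
tcp_rot: [3.141, 0.001, -0.555]
ft_force: [0.5, -0.1, -0.2]
opening: 0.5
grip_force: 0.0
```

carry_out:
  series:
    - [0.02,-0.02,-0.3,0]
    - [0,0,-0.27,0]
    - [0,0,0,0]
    - [0,0,0,0]
    - [0,0,0,0]

```text
t: 26.7
eef_pos: [436.8, 97.6, 5.3]
tcp_rot: [-3.141, -0.001, -0.556]
ft_force: [0.1, 0.2, -0.3]
opening: 0.502
grip_force: 0.0
```

carry_out:
  series:
    - [0,0,0,0]
    - [0,0,0,0]
    - [0,0,0,0]
    - [0,0,0,0]
    - [0,0,0,0]
  fingers: 1

```text
t: 27.2
eef_pos: [436.3, 97.4, 4.2]
tcp_rot: [3.142, 0.0, -0.556]
ft_force: [-0.0, 0.1, 0.7]
opening: 0.143
grip_force: 30.0
```

carry_out:
  series:
    - [0,0,0.2,0]
    - [0,0,0.8,0]
    - [0,0,0.8,0]
    - [0,0,0.8,0]
    - [0,0,0.8,0]

```text
t: 27.7
eef_pos: [435.8, 97.4, 176.6]
tcp_rot: [-3.142, -0.0, -0.556]
ft_force: [0.0, 1.1, -1.0]
opening: 0.146
grip_force: 30.0
```

carry_out:
  series:
    - [0,0,0.6,0.93]
    - [0,0,0,0.93]
    - [0,0,0,0.93]
    - [0,0,0,0.93]
    - [0,0,0,0.93]

```text
t: 28.2
eef_pos: [435.9, 97.4, 204.9]
tcp_rot: [3.142, -0.0, -0.065]
ft_force: [-0.1, 0.0, -0.4]
opening: 0.142
grip_force: 30.0
```

carry_out:
  series:
    - [0.8,-0.5,0,0.91]
    - [0.8,-0.5,0,0.91]
    - [0.8,-0.5,0,0]
    - [0.8,-0.5,0,0]
    - [0.77,-0.5,0,0]

```text
t: 28.7
eef_pos: [636.0, -28.8, 204.9]
tcp_rot: [3.142, -0.0, 0.121]
ft_force: [0.3, 0.5, -1.2]
opening: 0.143
grip_force: 30.0
```

carry_out:
  series:
    - [0,0,-0.6,0]
    - [0,0,-0.6,0]
    - [0,0,-0.6,0]
    - [0,0,-0.26,0]
    - [0,0,0,0]

```text
t: 29.2
eef_pos: [634.1, -27.5, 100.2]
tcp_rot: [-3.141, 0.003, 0.121]
ft_force: [-0.3, -0.2, 0.7]
opening: 0.145
grip_force: 30.0
```

carry_out:
  series:
    - [0,0,0,0]
    - [0,0,0,0]
    - [0,0,0.2,0]
    - [0,0,0.8,0]
    - [0,0,0.8,0]
  fingers: 0.4

```text
t: 29.7
eef_pos: [634.6, -27.5, 193.4]
tcp_rot: [3.142, 0.0, 0.122]
ft_force: [1.0, 0.5, 0.9]
opening: 0.301
grip_force: 0.0
```

carry_out:
  series:
    - [-0.7,-0.09,0.2,0]
    - [-0.72,-0.09,0,0]
    - [0,0,-0.5,0]
    - [0,0,-0.5,0]
    - [0,0,-0.36,0]
  fingers: 1

```text
t: 30.2
eef_pos: [563.8, -36.6, 133.8]
tcp_rot: [3.141, -0.002, 0.121]
ft_force: [0.9, -0.3, 0.1]
opening: 0.007
grip_force: 0.0
```

Run:
```python
from h import *
t=snap('top');s=snap('scene','scene5')
print('bench red',[b for b in blobs('scene',s,'red',9) if b[0]<60])
for n,(x,y) in {'red':(634,-27.3),'blue':(643.7,-106.7),'yellow':(623.7,52)}.items():
    for z in(17,30,50,70):
        u,v=np.round(topix('scene',[x,y,z])[0]).astype(int);print(n,z,s[v-1:v+2,u-1:u+2].reshape(-1,3).mean(0).round())
u,v=np.round(topix('top',[634,-27.3,17])[0]).astype(int);print(t[v-3:v+4,u-3:u+4].tolist()[3])
```

```text
bench red []
red 17 [182. 172. 162.]
red 30 [230. 221. 209.]
red 50 [183. 149. 139.]
red 70 [194. 153. 142.]
blue 17 [185. 174. 164.]
blue 30 [223. 215. 205.]
blue 50 [147. 152. 161.]
blue 70 [169. 169. 171.]
yellow 17 [185. 174. 164.]
yellow 30 [180. 167. 157.]
yellow 50 [180. 172. 161.]
yellow 70 [197. 188. 172.]
[[147, 116, 91], [148, 116, 91], [148, 116, 90], [149, 117, 91], [149, 117, 92], [148, 117, 91], [148, 117, 91]]
```

Run:
```python
from h import *
s=cv2.imread('pics/scene5.png')
cv2.imwrite('pics/c5.png',cv2.resize(s[175:245,225:305],None,fx=8,fy=8,interpolation=cv2.INTER_CUBIC))
for x,y,n in((634,-27.3,'red'),(643.7,-106.7,'blue')):print(n,[((topix('scene',[x,y,z])[0]-[225,175])*8).round().tolist() for z in(10,24,95)])
```

```text
red [[320.0, 377.0], [320.0, 351.0], [323.0, 216.0]]
blue [[145.0, 417.0], [145.0, 391.0], [143.0, 254.0]]
```

View pics/c5.png

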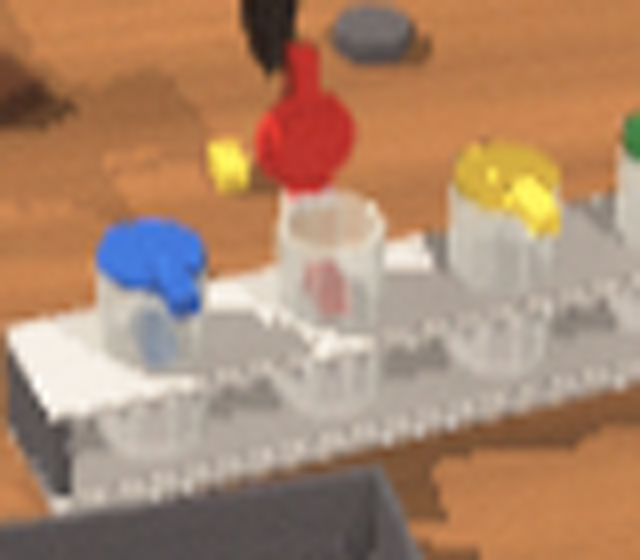

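Both spacers are inside their tubes (blue at (155,332), red at (327,288)), and the blue cap is flush. Closing red.

carry_out:
  series:
    - [0.2,0.03,0,0]
    - [0.3,0.04,0,0]
    - [0.3,0.04,0,0]
    - [0.3,0.04,0,0]
    - [0.3,0.04,0,0]

```text
t: 30.8
eef_pos: [635.3, -26.9, 135.1]
tcp_rot: [3.141, -0.002, 0.122]
ft_force: [-1.7, 0.2, -0.2]
opening: 0.002
grip_force: 0.7
```

carry_out:
  series:
    - [0.15,0.02,0,0]
    - [0,0,-0.2,0]
    - [0,0,-0.2,0]
    - [0,0,-0.2,0]
    - [0,0,0,0]

```text
t: 31.3
eef_pos: [640.7, -26.1, 102.1]
tcp_rot: [-3.141, 0.001, 0.121]
ft_force: [1.2, 0.2, -0.2]
opening: 0.009
grip_force: 0.0
```

carry_out:
  series:
    - [0,0,-0.06,0]
    - [0,0,-0.04,0]
    - [0,0,-0.04,0]
    - [0,0,0,0]
    - [0,0,0,0]

```text
t: 31.8
eef_pos: [641.0, -26.2, 101.1]
tcp_rot: [3.141, -0.002, 0.122]
ft_force: [-18.3, 0.8, 51.7]
opening: 0.007
grip_force: 25.7
```

carry_out:
  series:
    - [0,0,0.5,0]
    - [0,0,0.6,0]
    - [0.1,0.55,0,0]
    - [0.1,0.55,0,0]
    - [0.13,0.55,0,0]
  fingers: 0.2

```text
t: 32.3
eef_pos: [657.2, 57.0, 150.6]
tcp_rot: [-3.142, 0.001, 0.121]
ft_force: [0.3, -0.4, -0.2]
opening: 0.364
grip_force: 0.0
```

carry_out:
  series:
    - [0,0,0,0]
    - [0,0,-0.4,0]
    - [0,0,-0.4,0]
    - [0,0,-0.29,0]
    - [0,0,0,0]

```text
t: 32.8
eef_pos: [656.5, 55.8, 94.2]
tcp_rot: [-3.141, 0.004, 0.121]
ft_force: [0.1, 0.4, -0.3]
opening: 0.401
grip_force: 0.0
```

carry_out:
  series:
    - [0.02,0.01,0,0]
    - [0,0,0,0]
    - [0,0,0,0]
    - [0,0,0,0]
    - [0,0,0,0]
  fingers: 1

```text
t: 33.3
eef_pos: [659.1, 56.5, 97.3]
tcp_rot: [3.141, -0.001, 0.122]
ft_force: [-0.0, -2.1, 3.1]
opening: 0.124
grip_force: 30.0
```

carry_out:
  series:
    - [0,0,0,0]
    - [-0.02,0,0.1,0]
    - [-0.03,0,0.1,0]
    - [-0.03,0,0.1,0]
    - [0,0,0,0]

```text
t: 33.8
eef_pos: [655.0, 56.2, 111.9]
tcp_rot: [3.14, -0.001, 0.122]
ft_force: [2.7, -6.1, -1.4]
opening: 0.125
grip_force: 31.0
```

carry_out:
  series:
    - [-0.17,-0.02,0.28,0]
    - [-0.25,-0.03,0.22,0]
    - [-0.3,-0.04,0.13,0]
    - [-0.27,-0.04,0.04,0]
    - [-0.22,-0.03,-0.02,0]

```text
t: 34.3
eef_pos: [595.6, 48.5, 145.7]
tcp_rot: [3.14, -0.005, 0.121]
ft_force: [6.6, -3.1, 4.3]
opening: 0.124
grip_force: 30.0
```

carry_out:
  series:
    - [-0.15,-0.02,-0.04,0]
    - [0,0,0,0]
    - [0,0,0,0]
    - [0,0,0,0]
    - [0,0,0,0]

```text
t: 34.8
eef_pos: [587.7, 47.6, 143.7]
tcp_rot: [3.141, -0.003, 0.121]
ft_force: [0.0, -4.7, 11.2]
opening: 0.124
grip_force: 30.0
```

carry_out:
  series:
    - [0,0,0,0]
    - [0,0,0,0]
    - [0,0,0.3,0]
    - [0,0,0.7,0]
    - [0,0,0.8,0]
  fingers: 0.2

```text
t: 35.3
eef_pos: [586.0, 48.2, 232.0]
tcp_rot: [-3.141, 0.003, 0.121]
ft_force: [1.1, -0.0, 0.1]
opening: 0.394
grip_force: 0.0
```

carry_out:
  series:
    - [-0.4,-1,0,0]
    - [-0.4,-1,0,0]
    - [-0.4,-1,0,0]
    - [0,-1,0,0]
    - [0,0,0,0]

```text
t: 35.8
eef_pos: [530.5, -145.8, 232.0]
tcp_rot: [3.141, 0.0, 0.117]
ft_force: [-0.0, 1.2, -0.5]
opening: 0.403
grip_force: 0.0
```

Run:
```python
from h import *
t=snap('top','top6');s=snap('scene','scene6')
for k,g in {'yellow':(456,-28),'green':(466,199)}.items():
    for c,i in(('top',t),('scene',s)): print(k,c,fitsp({c:i},k,*g))
print('caps',[blobs('top',t,k,101,60) for k in('yellow','green','red')])
st=env.state();print(st['eef_pos'],st['tcp_rot'])
```

```text
yellow top ([], array([456., -28.]), 0.0, np.float64(0.0))
yellow scene (['scene'], array([453.1, -26.1]), 167.6, np.float64(3.1))
green top (['top'], array([466.2, 199.8]), 127.4, np.float64(2.6))
green scene (['scene'], array([460. , 206.2]), 158.4, np.float64(9.3))
caps [[], [(165, [188.9, 164.3], [617.2, 130.4], -171.2, [8.5, 15.2])], [(212, [243.3, 156.3], [639.3, -27.9], -172.8, [9.3, 16.9])]]
[ 530.73945308 -141.9295118   231.79246807] [-3.14078831e+00  7.05303829e-04  1.19126732e-01]
```

carry_out:
  series:
    - [-0.5,0.75,0,0]
    - [-0.5,0.75,0,0]
    - [-0.47,0.74,0,0]
    - [0,0,-0.8,0]
    - [0,0,-0.8,0]
  fingers: 0

```text
t: 36.4
eef_pos: [457.5, -26.9, 152.4]
tcp_rot: [3.141, -0.003, 0.125]
ft_force: [0.9, -0.4, -0.6]
opening: 0.5
grip_force: 0.0
```

carry_out:
  series:
    - [0,0,-0.8,0]
    - [0,0,-0.8,0]
    - [0,0,-0.6,0]
    - [0,0,-0.4,0]
    - [0,0,0,0]

```text
t: 36.9
eef_pos: [456.3, -27.8, 20.2]
tcp_rot: [-3.14, 0.004, 0.123]
ft_force: [0.6, -0.3, 0.5]
opening: 0.5
grip_force: 0.0
```

carry_out:
  series:
    - [0.02,0,-0.2,0]
    - [0,0,-0.12,0]
    - [0,0,0,0]
    - [0,0,0,0]
    - [0,0,0,0]

```text
t: 37.4
eef_pos: [458.8, -29.4, 6.7]
tcp_rot: [3.141, -0.001, 0.121]
ft_force: [0.2, -0.6, -0.2]
opening: 0.502
grip_force: 0.0
```

carry_out:
  series:
    - [0,0,0,0]
    - [0,0,0,0]
    - [0,0,0,0]
    - [0,0,0,0]
    - [0,0,0,0]
  fingers: 1

```text
t: 37.9
eef_pos: [458.6, -29.4, 6.2]
tcp_rot: [3.142, 0.0, 0.121]
ft_force: [-0.3, -0.6, 0.1]
opening: 0.143
grip_force: 30.0
```

carry_out:
  series:
    - [0,0,0.2,0]
    - [0,0,0.8,0]
    - [0,0,0.8,0]
    - [0,0,0.8,0]
    - [0,0,0.8,0]

```text
t: 38.4
eef_pos: [458.1, -29.3, 178.6]
tcp_rot: [3.141, -0.0, 0.121]
ft_force: [0.7, -0.5, -0.9]
opening: 0.148
grip_force: 30.0
```

carry_out:
  series:
    - [0,0,0.6,0]
    - [0,0,0,0]
    - [0,0,0,0]
    - [0,0,0,0]
    - [0,0,0,0]

```text
t: 38.9
eef_pos: [458.1, -29.3, 205.1]
tcp_rot: [-3.141, 0.002, 0.121]
ft_force: [0.1, 1.2, -0.2]
opening: 0.143
grip_force: 30.0
```

To the yellow tube (624, 52): d = (166, 81).

carry_out:
  series:
    - [0.7,0.35,0,0]
    - [0.7,0.35,0,0]
    - [0.7,0.35,0,0]
    - [0.7,0.35,0,0]
    - [0.52,0.23,0,0]

```text
t: 39.4
eef_pos: [626.0, 53.4, 204.6]
tcp_rot: [-3.141, 0.002, 0.122]
ft_force: [-0.5, -1.0, -0.1]
opening: 0.145
grip_force: 30.0
```

carry_out:
  series:
    - [0,0,-0.6,0]
    - [0,0,-0.6,0]
    - [0,0,-0.6,0]
    - [0,0,-0.26,0]
    - [0,0,0,0]

```text
t: 39.9
eef_pos: [623.7, 52.1, 100.9]
tcp_rot: [-3.141, 0.004, 0.121]
ft_force: [-0.9, -0.1, -0.6]
opening: 0.144
grip_force: 30.0
```

carry_out:
  series:
    - [0,0,0,0]
    - [0,0,0,0]
    - [0,0,0.2,0]
    - [0,0,0.8,0]
    - [0,0,0.8,0]
  fingers: 0.4

```text
t: 40.4
eef_pos: [624.4, 52.1, 195.4]
tcp_rot: [3.142, 0.0, 0.121]
ft_force: [0.3, 0.5, 1.2]
opening: 0.302
grip_force: 0.0
```

carry_out:
  series:
    - [-0.7,-0.09,0.2,0]
    - [-0.72,-0.09,0,0]
    - [0,0,-0.5,0]
    - [0,0,-0.5,0]
    - [0,0,-0.36,0]
  fingers: 1

```text
t: 40.9
eef_pos: [553.6, 43.1, 135.9]
tcp_rot: [3.141, -0.002, 0.121]
ft_force: [0.5, 0.1, 0.4]
opening: 0.01
grip_force: 0.0
```

Run:
```python
from h import *
s=snap('scene','scene7')
print('bench yellow',blobs('scene',s,'yellow',9))
for z in(17,30,45,50,55,60,70):
    u,v=np.round(topix('scene',[623.7,52,z])[0]).astype(int);print(z,s[v-1:v+2,u-1:u+3].reshape(-1,3).mean(0).round())
```

```text
bench yellow [(11, [280.7, 186.2], [424.9, 92.1], 153.4, [4.0, 9.8])]
17 [185. 173. 164.]
30 [219. 209. 198.]
45 [189. 176. 147.]
50 [194. 179. 139.]
55 [195. 179. 134.]
60 [194. 178. 134.]
70 [206. 192. 158.]
```

carry_out:
  series:
    - [0.2,0.03,-0.03,0]
    - [0.3,0.04,0,0]
    - [0.3,0.04,0,0]
    - [0.3,0.04,0,0]
    - [0.3,0.04,0,0]

```text
t: 41.45
eef_pos: [625.1, 52.8, 135.7]
tcp_rot: [3.141, -0.002, 0.122]
ft_force: [-2.4, -0.4, 0.0]
opening: 0.005
grip_force: 0.7
```

carry_out:
  series:
    - [0.15,0.02,0,0]
    - [0,0,-0.2,0]
    - [0,0,-0.2,0]
    - [0,0,-0.2,0]
    - [0,0,0,0]

```text
t: 41.95
eef_pos: [630.3, 53.6, 102.3]
tcp_rot: [-3.141, 0.002, 0.121]
ft_force: [-0.2, -0.1, 0.6]
opening: 0.005
grip_force: 0.0
```

carry_out:
  series:
    - [0,0,-0.06,0]
    - [0,0,-0.04,0]
    - [0,0,-0.04,0]
    - [0,0,0,0]
    - [0,0,0,0]

```text
t: 42.45
eef_pos: [630.8, 53.6, 101.2]
tcp_rot: [3.141, -0.002, 0.122]
ft_force: [-15.6, -0.7, 47.5]
opening: 0.007
grip_force: 23.6
```

Flush. The green cap is next: tube at (613.8, 131.3), tab pinch at (647.5, 135.6).

carry_out:
  series:
    - [0,0,0.5,0]
    - [0,0,0.6,0]
    - [0.1,0.55,0,0]
    - [0.1,0.55,0,0]
    - [0.15,0.54,0,0]
  fingers: 0.2

```text
t: 42.95
eef_pos: [648.1, 136.4, 151.5]
tcp_rot: [3.142, 0.001, 0.121]
ft_force: [1.3, 0.2, -0.0]
opening: 0.361
grip_force: 0.0
```

carry_out:
  series:
    - [0,0,0,0]
    - [0,0,-0.4,0]
    - [0,0,-0.4,0]
    - [0,0,-0.29,0]
    - [0,0,0,0]

```text
t: 43.45
eef_pos: [647.4, 135.0, 94.9]
tcp_rot: [3.141, 0.004, 0.121]
ft_force: [-0.1, -0.2, -0.4]
opening: 0.399
grip_force: 0.0
```

carry_out:
  series:
    - [0.01,0,0,0]
    - [0,0,0,0]
    - [0,0,0,0]
    - [0,0,0,0]
    - [0,0,0,0]
  fingers: 1

```text
t: 43.95
eef_pos: [649.3, 135.7, 97.8]
tcp_rot: [3.142, -0.001, 0.122]
ft_force: [-1.3, 0.3, 3.4]
opening: 0.118
grip_force: 30.0
```

carry_out:
  series:
    - [0,0,0,0]
    - [-0.02,0,0.1,0]
    - [-0.03,0,0.1,0]
    - [-0.03,0,0.1,0]
    - [0,0,0,0]

```text
t: 44.45
eef_pos: [644.7, 135.3, 112.6]
tcp_rot: [3.141, 0.001, 0.122]
ft_force: [0.5, -2.0, -1.7]
opening: 0.125
grip_force: 30.7
```

carry_out:
  series:
    - [-0.17,-0.02,0.28,0]
    - [-0.25,-0.03,0.22,0]
    - [-0.3,-0.04,0.13,0]
    - [-0.27,-0.04,0.04,0]
    - [-0.22,-0.03,-0.02,0]

```text
t: 44.95
eef_pos: [585.2, 127.7, 147.1]
tcp_rot: [3.142, -0.006, 0.121]
ft_force: [5.1, -0.7, 5.7]
opening: 0.12
grip_force: 30.0
```

carry_out:
  series:
    - [-0.15,-0.02,-0.04,0]
    - [0,0,0,0]
    - [0,0,0,0]
    - [0,0,0,0]
    - [0,0,0,0]

```text
t: 45.45
eef_pos: [577.4, 126.7, 145.2]
tcp_rot: [3.142, -0.004, 0.121]
ft_force: [-0.4, -2.1, 12.4]
opening: 0.12
grip_force: 30.0
```

carry_out:
  series:
    - [0,0,0,0]
    - [0,0,0,0]
    - [0,0,0.3,0]
    - [0,0,0.7,0]
    - [0,0,0.8,0]
  fingers: 0.2

```text
t: 45.95
eef_pos: [576.0, 126.7, 232.9]
tcp_rot: [-3.141, 0.003, 0.121]
ft_force: [0.1, 1.2, 0.1]
opening: 0.393
grip_force: 0.0
```

carry_out:
  series:
    - [-0.4,-1,0,0]
    - [-0.4,-1,0,0]
    - [-0.4,-1,0,0]
    - [0,0,0,0]
    - [0,0,0,0]

```text
t: 46.45
eef_pos: [520.9, -13.2, 233.0]
tcp_rot: [-3.141, -0.0, 0.119]
ft_force: [0.4, 0.1, 0.5]
opening: 0.401
grip_force: 0.0
```

Run:
```python
from h import *
t=snap('top','top8');s=snap('scene','scene8')
for c,i in(('top',t),('scene',s)): print(c,fitsp({c:i},'green',466,199),[b for b in blobs(c,i,'green',12)])
st=env.state();print(st['eef_pos'],st['tcp_rot'],st['joints'])
a=cv2.resize(t[130:240,160:290],None,fx=3,fy=3,interpolation=cv2.INTER_CUBIC)
b=cv2.resize(s[150:260,220:350],None,fx=3,fy=3,interpolation=cv2.INTER_CUBIC)
cv2.imwrite('pics/c8.png',np.hstack([a,b])[:,:,::-1])
```

```text
top (['top'], array([466.2, 199.8]), 127.4, np.float64(2.6)) [(37, [188.9, 172.5], [608.8, 142.7], 95.2, [3.3, 8.9]), (32, [170.0, 218.9], [465.8, 199.0], 128.5, [3.8, 6.4])]
scene (['scene'], array([456.8, 206.4]), 156.7, np.float64(8.3)) []
[521.51787186 -11.88341704 232.71801681] [-3.14138250e+00 -6.76848543e-05  1.21872760e-01] [-1.49565750e-01  3.24533046e-01  1.78628669e+00  2.57203940e-04
  1.03076407e+00  1.29922557e+00]
```

View pics/c8.png

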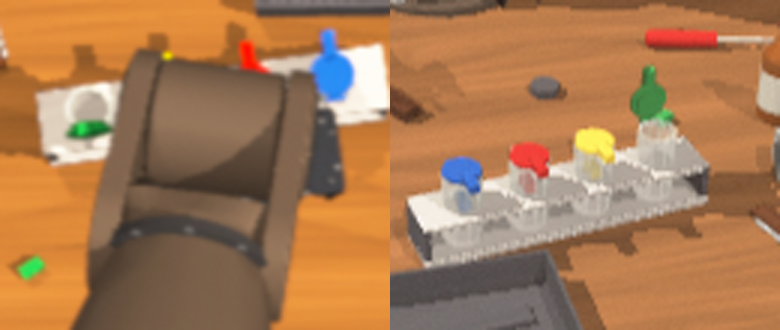

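The green cap is open, and the other three are shut with their spacers showing inside. Before lowering over the green spacer I'll check clearance to the oil bottle.

Run:
```python
from h import *
print(look('top','oil',75),look('scene','oil',75))
print(look('top','gauge_block',40))
```

```text
[(0.77, [116.0, 210.0], [489.0, 344.0]), (0.28, [318.0, 164.0], [619.0, -250.0])] [(0.77, [352.0, 171.0], [486.0, 357.0]), (0.3, [244.0, 210.0], [632.0, -101.0])]
[(0.69, [130.0, 178.0], [587.0, 314.0])]
```

carry_out:
  series:
    - [-0.3,0.5,0,1]
    - [-0.3,0.6,0,1]
    - [-0.3,0.6,0,1]
    - [-0.2,0.6,0,1]
    - [0,0.6,0,1]
  fingers: 0

```text
t: 47.2
eef_pos: [465.1, 134.3, 232.8]
tcp_rot: [-3.141, 0.0, 0.651]
ft_force: [1.1, 0.0, 0.7]
opening: 0.499
grip_force: 0.0
```

carry_out:
  series:
    - [0,0.6,0,1]
    - [0,0.6,0,1]
    - [0,0,0,1]
    - [0,0,0,1]
    - [0,0,0,1]

```text
t: 47.7
eef_pos: [466.1, 193.6, 232.4]
tcp_rot: [-3.141, 0.0, 1.175]
ft_force: [-0.2, 0.1, 0.2]
opening: 0.5
grip_force: 0.0
```

carry_out:
  series:
    - [0,0,0,1]
    - [0,0,0,1]
    - [0,0,0,1]
    - [0,0,0,1]
    - [0,0,0,1]

```text
t: 48.2
eef_pos: [466.2, 193.3, 232.5]
tcp_rot: [-3.141, 0.0, 1.698]
ft_force: [-0.3, 0.3, -0.9]
opening: 0.498
grip_force: 0.0
```

carry_out:
  series:
    - [0,0,0,1]
    - [0,0,0,1]
    - [0,0,0,1]
    - [0,0,0,1]
    - [0,0,0,1]

```text
t: 48.7
eef_pos: [466.2, 193.3, 232.5]
tcp_rot: [-3.141, -0.0, 2.222]
ft_force: [-0.2, 0.1, -0.3]
opening: 0.498
grip_force: 0.0
```

carry_out:
  series:
    - [0,0.13,-0.8,0]
    - [0,0,-0.8,0]
    - [0,0,-0.8,0]
    - [0,0,-0.8,0]
    - [0,0,-0.5,0]

```text
t: 49.2
eef_pos: [465.3, 199.5, 45.1]
tcp_rot: [-3.139, -0.001, 2.217]
ft_force: [0.2, 0.2, 0.0]
opening: 0.498
grip_force: 0.0
```

carry_out:
  series:
    - [0,0,-0.4,0]
    - [0,0,-0.3,0]
    - [0,0,-0.15,0]
    - [0,0,0,0]
    - [0,0,0,0]

```text
t: 49.7
eef_pos: [466.6, 199.3, 5.6]
tcp_rot: [3.141, 0.0, 2.216]
ft_force: [0.3, -0.1, 0.5]
opening: 0.503
grip_force: 0.0
```

carry_out:
  series:
    - [0,0,0,0]
    - [0,0,0,0]
    - [0,0,0,0]
    - [0,0,0,0]
    - [0,0,0,0]
  fingers: 1

```text
t: 50.2
eef_pos: [466.5, 198.9, 5.3]
tcp_rot: [3.141, 0.0, 2.216]
ft_force: [0.3, 0.7, 1.8]
opening: 0.145
grip_force: 30.0
```

carry_out:
  series:
    - [0,0,0.2,0]
    - [0,0,0.8,0]
    - [0,0,0.8,0]
    - [0,0,0.8,0]
    - [0,0,0.8,0]

```text
t: 50.7
eef_pos: [465.9, 198.7, 177.6]
tcp_rot: [3.141, 0.0, 2.216]
ft_force: [0.2, 0.2, -0.1]
opening: 0.144
grip_force: 30.0
```

carry_out:
  series:
    - [0,0,0.6,1]
    - [0,0,0,1]
    - [0,0,0,1]
    - [0,0,0,1]
    - [0,0,0,1]

```text
t: 51.2
eef_pos: [466.1, 198.8, 206.0]
tcp_rot: [3.141, 0.0, 2.744]
ft_force: [-0.1, -0.2, -0.6]
opening: 0.143
grip_force: 30.0
```

carry_out:
  series:
    - [0.6,-0.27,0,1]
    - [0.6,-0.27,0,1]
    - [0.6,-0.27,0,1]
    - [0.6,-0.27,0,1]
    - [0.56,-0.27,0,1]

```text
t: 51.7
eef_pos: [615.3, 130.6, 205.9]
tcp_rot: [3.141, 0.0, -3.016]
ft_force: [0.1, 0.8, 1.2]
opening: 0.147
grip_force: 30.0
```

carry_out:
  series:
    - [0,0,-0.6,0]
    - [0,0,-0.6,0]
    - [0,0,-0.6,0]
    - [0,0,-0.26,0]
    - [0,0,0,0]

```text
t: 52.2
eef_pos: [613.7, 131.3, 101.2]
tcp_rot: [3.141, -0.003, -3.02]
ft_force: [0.2, -1.3, -0.1]
opening: 0.143
grip_force: 30.0
```

carry_out:
  series:
    - [0,0,0,0]
    - [0,0,0,0]
    - [0,0,0.2,0]
    - [0,0,0.8,0]
    - [0,0,0.8,0]
  fingers: 0.4

```text
t: 52.7
eef_pos: [614.2, 131.4, 194.3]
tcp_rot: [3.141, -0.0, -3.02]
ft_force: [0.9, -0.3, -0.1]
opening: 0.304
grip_force: 0.0
```

carry_out:
  series:
    - [-0.7,-0.09,0.2,0]
    - [-0.72,-0.09,0,0]
    - [0,0,-0.5,0]
    - [0,0,-0.5,0]
    - [0,0,-0.38,0]
  fingers: 1

```text
t: 53.2
eef_pos: [543.4, 122.4, 133.9]
tcp_rot: [3.142, 0.002, -3.02]
ft_force: [-0.1, -0.5, 0.0]
opening: 0.01
grip_force: 0.0
```

Run:
```python
from h import *
s=snap('scene','scene9')
for z in(30,45,55,65):
    u,v=np.round(topix('scene',[613.8,131.3,z])[0]).astype(int);print(z,s[v-1:v+2,u-1:u+3].reshape(-1,3).mean(0).round())
```

```text
30 [215. 204. 193.]
45 [172. 175. 156.]
55 [156. 169. 144.]
65 [155. 170. 144.]
```

Green shows inside the tube; closing it.

carry_out:
  series:
    - [0.2,0.03,0,0]
    - [0.3,0.04,0,0]
    - [0.3,0.04,0,0]
    - [0.3,0.04,0,0]
    - [0.3,0.04,0,0]

```text
t: 53.75
eef_pos: [614.9, 132.1, 135.3]
tcp_rot: [3.142, 0.002, -3.02]
ft_force: [-1.4, -0.1, 0.5]
opening: 0.005
grip_force: 0.7
```

carry_out:
  series:
    - [0.15,0.02,0,0]
    - [0,0,-0.2,0]
    - [0,0,-0.2,0]
    - [0,0,-0.2,0]
    - [0,0,0,0]

```text
t: 54.25
eef_pos: [620.1, 132.8, 102.1]
tcp_rot: [3.141, -0.002, -3.02]
ft_force: [0.3, 0.1, 0.3]
opening: 0.005
grip_force: 0.0
```

carry_out:
  series:
    - [0,0,-0.06,0]
    - [0,0,-0.04,0]
    - [0,0,-0.04,0]
    - [0,0,0,0]
    - [0,0,0,0]

```text
t: 54.75
eef_pos: [620.5, 132.9, 101.1]
tcp_rot: [-3.141, 0.002, -3.02]
ft_force: [-18.6, -2.7, 53.0]
opening: 0.008
grip_force: 26.8
```

carry_out:
  series:
    - [0,0,0.6,0]
    - [0,0,0.8,0]
    - [0,0,0.8,0]
    - [-0.6,0,0,0]
    - [-0.8,0,0,0]

```text
t: 55.25
eef_pos: [550.5, 132.7, 206.1]
tcp_rot: [3.142, 0.001, -3.021]
ft_force: [1.0, -0.0, 0.2]
opening: 0.008
grip_force: 0.0
```

carry_out:
  series:
    - [-0.5,0.8,0,0]
    - [-0.5,0.8,0,0]
    - [0,0.8,0,0]
    - [0,0.8,0,0]
    - [0,0,0,0]

```text
t: 55.75
eef_pos: [499.9, 296.3, 205.3]
tcp_rot: [3.141, -0.001, -3.017]
ft_force: [-0.2, -0.5, -0.6]
opening: 0.005
grip_force: 0.0
```

Run:
```python
from h import *
t=snap('top','top10');s=snap('scene','scene10')
a=cv2.resize(t[130:240,160:290],None,fx=3,fy=3,interpolation=cv2.INTER_CUBIC)
b=cv2.resize(s[150:260,200:330],None,fx=3,fy=3,interpolation=cv2.INTER_CUBIC)
c=cv2.resize(t[185:240,315:370],(390,250),interpolation=cv2.INTER_CUBIC)
d=cv2.resize(s[160:230,140:250],(390,250),interpolation=cv2.INTER_CUBIC)
cv2.imwrite('pics/c10.png',np.vstack([np.hstack([a,b]),np.hstack([c,d])])[:,:,::-1])
print(env.state()['eef_pos'])
```

```text
[500.08376923 293.16348283 205.21760925]
```

View pics/c10.png

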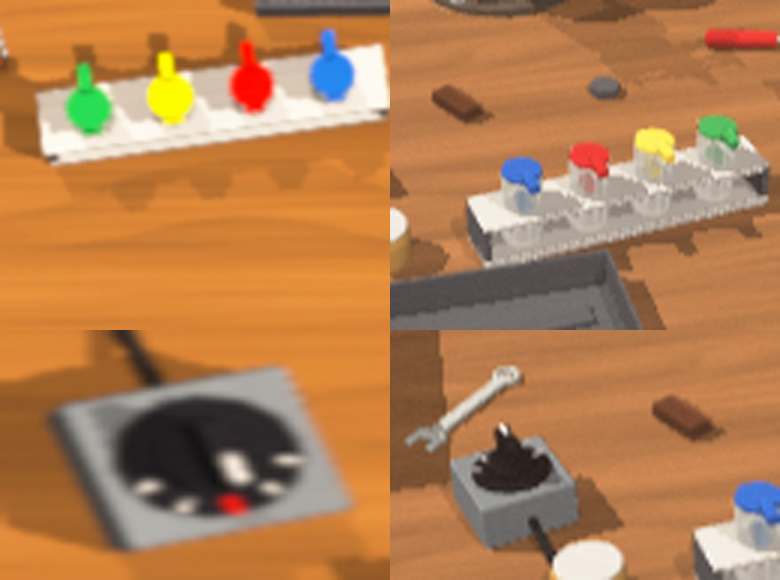

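The last pictures show all four caps shut with a spacer in each tube, a clear bench, and the dial pointer on the red mark. Handing in.

```bash
python3 -c "
from cell import env
print(env.job_done())"
```

```text
the job is handed in; nothing more can be done
None
```

I handed the job in: the dial was turned to OFF first, all four spacers are in their matching tubes with every cap pressed flush, and the arm did not touch the oil bottle, wax tin or steel block.

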